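Gauge the probe pocket

ROBOT

A 7-joint arm with a two-finger parallel gripper is mounted at the origin on the work surface. World frame = base frame: x ahead of the robot, y to its left, z up, the work surface at z = 0. Lengths are in m, angles in rad, forces in N, time in s.
With the tool pointing down it reaches from about 0.425 to 0.925 m from the base axis. Payload 6.8 kg.
Tool frame: the origin (TCP) lies at the very end of the fingers, on their centre line; the grasp point (between the pads) lies 19 mm behind it; z points along the fingers, y is the direction in which the jaws open and shut (so a half turn about z gives the same grasp; the last joint's range is limited). The gripper opens to 85 mm and grips with 20 to 120 N. Pads are 22 mm wide; open, the fingers measure 114 mm over their backs; the gripper's body (76 mm by 85 mm) begins 54 mm behind the grasp point. The pads swing forward as they close: fully open they stand 13 mm farther back than shut.
Start: joints at [1.005, 0.477, 0.022, 1.555, -0.011, 1.109, -0.083], TCP at [0.298, -0.606, 0.231] pointing down, gripper open.
Joint ranges: [-2.96, 2.96], [-0.34, 2.1], [-1.41, 1.46], [0.24, 2.44], [-1.37, 4.51], [0.17, 1.92], [-2.96, 2.96]. Speed limits (rad/s): [2.39, 2.39, 3.14, 3.14, 3.14, 3.14, 3.14].

INTERFACE

Orientations are given as a rotation vector (axis times angle).
In Python, from bench import monitor, viewer, job gives the robot as it stands. The module is installed in compiled form; this text tells all that it offers.
- The arm moves only by the tool drive_tool, never from a script. Its argument "commands" is a list of rows, each an object with "linear": the shift along the tool's x, y, z in m, a list of three; "dr": the turn, a rotation vector about the tool's x, y, z in degrees, a list of three; "jaw": the closure, from 0 (fully open) to 1 (shut). A call has 1 to 8 rows; each row shifts and turns the pose as measured when the row begins, along the tool's axes as they then stand; what a row does not reach is not made up. A row lasts 1/8 s, in which the tool goes at most 62.5 mm and 10.7 degrees, less where a joint would pass 70% of its speed; a pose out of reach is approached as far as the arm can. A call is refused whole if a number of a shift passes 0.0625 or a number of a turn 10.7, either way. A call with a gripper value outside its range is refused whole. The fingers move at their own pace and stop on an object; "force" is the grip in N (left out, the last holds). Time passes only in rows, so rows that do not move let the fingers close. It gives the time, the measured TCP pose, the force and the opening at its end, in the units of the state.
- monitor.get_obs(): the state, without advancing time (a new reading comes with each control period).
- viewer.grab_frame(name): name is "scene" or "top" or "wrist"; returns the picture (384x512x3 uint8, red, green, blue); there is no depth.
- viewer.calibration(name): a dict with "K" (3x3 intrinsics, pixels), "R" (3x3) and "t" (3): a world point X has camera coordinates R X + t. Camera axes: x right, y down, z forward; pixel columns grow to the right and rows downward; lengths in m; the calibration is good to about 2 mm. A picture is of the moment at which its call begins: read the wrist's pose just before it. calibration takes no time and is no camera call; for the wrist camera it gives the pose at the moment of the call.
- job.hand_in(): hands the job in, once; it reports no verdict.
The state is a dict: "clock": time; "joints": joint angles; "qvel": joint speeds; "tau": joint torques, N m; "tcp_pos": TCP position; "orientation": TCP orientation; "contact_force": force on the tool from outside, world axes, zero at the start; "moment": the same for the moment, N m; "grip_width": finger opening in m.
Only numpy, scipy, OpenCV 4.12 (cv2) and the standard library are available. Lean on these libraries where they do the work, as an engineer would, in place of code of your own. Each camera call takes 0.05 s, during which the arm holds its last target.

TASK

Check that the probe pocket of the blue test unit is clear: draw the gauge rod with the orange handle straight back out of the eye of its stand, and push it tip first into the inclined steel guide tube until its brass collar stops firmly against the tube's mouth. Then withdraw it and hold it level for reading, with the tip about 4 cm above the middle of the black cross on the white reading plate, touching nothing but the gripper; finish still holding it there, motionless. Do not disturb the jar, the screwdriver or the cup.

Things in the scene. Friction and masses are not known exactly. Their poses are not given: they have to be found in the camera images.
- gauge: Loose gauge rod, about 130 g, 205 mm long. Origin on its axis at the black grip band of the orange handle; x runs from tip to handle (tip at -145 mm), z up as stored. Handle 16 mm wide (y), 22 high (z), x -45 to +60. Brass collar 40 mm across, x -55 (stop face) to -47. Steel rod 8 mm across, tapered tip. Centre of mass at x -5 to -20. Starts level on the stand, axis 70 mm up, tip towards robot.
- gauge_tip (a point): The very tip of the gauge rod, on its axis, 145 mm from the body's origin.
- collar: The brass stop collar, fixed on the gauge rod. Origin: centre of its stop face (the face towards the tip), 90 mm from the tip; x axis as the gauge rod's.
- stand: Grey fixed stand, left or right. Origin on the table; x points away from the robot, along the stored gauge. Base 220 x 70 x 10 mm. Eye post at x 4 to 16: closed window 18 mm wide, z 66 to 86, yellow bar above to 96; the rod's tip passes through to x = -5: draw it 25 to 40 mm to +x, then lift. Cradle at x 184 to 196, open above: handle lies on z 59 between ears 71 high. Gauge at x 140, z 70.
- unit: Blue and white test unit, fixed, between the two other stations, case 170 x 176 x 115 mm (x -230 to -60). Origin on the table under the centre of the tube's mouth. Own x axis points away from the robot; the guide tube leaves the case on that side, in the plane y = 0, rising outwards at 30 degrees above the table.
- pocket_mouth (a point): Centre of the guide tube's mouth, in its rim plane: 120 mm above the table. Rim 33 mm across outside, 25 inside, narrowing over 17 mm to a 15 mm bore; closed end 95 mm deep. The mouth faces away from the robot and up, 30 degrees above level. With the gauge fully in, the collar's stop face lies here.
- pocket_end (a point): Point on the guide tube's axis 90 mm below the mouth: where the gauge's tip lies when the collar stops. The insertion direction is from pocket_mouth to this point, 30 degrees below level.
- reader: Reading plate, fixed, on the other side from the stand: dark block 120 x 120 mm with a white top and a black cross, 36 mm high. Origin on the table under the cross.
- read_mark (a point): Middle of the black cross, on the top face of the reading plate (36 mm above the table).
- jar: Bystander: small jar with a blue cap, 48 mm diameter, 75 mm high, loose. Origin at the centre of its underside.
- screwdriver: Bystander: screwdriver 160 mm long, lying loose on the table.
- cup: Bystander: white cup, 72 mm diameter, 80 mm high, loose. Origin at the centre of its underside.
Not all that is in view belongs to the job. What is shaped like the gauge but green is not meant.

How it is judged:
On the way, in this order (a step that is already met when the one before it is completed fails the run):
1. the gauge is fully in the guide tube: collar pressed on the mouth with over 1 N, its face centre within 6 mm of the mouth's centre, tip within 10 mm of its place inside (distance between collar and pocket_mouth below 0.006 m and distance between gauge_tip and pocket_end below 0.01 m and contact force between collar and unit above 1 N), for 0.1 s.
2. the gauge is withdrawn: tip out of the tube (distance between gauge_tip and pocket_end above 0.11 m and contact force between gauge and unit below 0.05 N), for 0.1 s.
At the end, for the whole second after the job is handed in: Gauge held by the gripper (over 1 N), touching nothing else, motionless (under 20 mm/s); tip within 25 mm of the cross's middle seen from above and 15 to 70 mm above the plate; rod level within 8 degrees; jar, screwdriver and cup moved under 20 mm (horizontal distance between gauge_tip and read_mark below 0.025 m and z of gauge_tip in the frame of read_mark between 0.015 and 0.07 m and angle between gauge's own x axis and vertical between 1.431 and 1.711 rad and contact force between the fingers and gauge above 1 N and contact force between gauge and reader below 0.05 N and contact force between gauge and stand below 0.05 N and contact force between gauge and unit below 0.05 N and contact force between gauge and table below 0.05 N and linear speed of gauge below 0.02 m/s and angular speed of gauge below 0.15 rad/s and distance of each of jar, screwdriver, cup from where it was at the start of the episode below 0.02 m and contact force between gauge and jar below 0.05 N and contact force between gauge and screwdriver below 0.05 N and contact force between gauge and cup below 0.05 N); the arm keeps its last pose, push and grip.
It fails at once if the jar is pushed away (20 mm) or tipped (distance of jar from where it was at the start of the episode above 0.02 m).
It fails at once if the screwdriver is pushed away (20 mm) or tipped (distance of screwdriver from where it was at the start of the episode above 0.02 m).
It fails at once if the cup is pushed away (20 mm) or tipped (distance of cup from where it was at the start of the episode above 0.02 m).
It also fails if it takes over 56 s, if anything falls off the work surface, if the arm or the gripper's body presses on something with over 40 N, if the wrist force passes 120 N, or if a joint passes its speed limit or range.

## Working session

There is one attempt and no reset: what is moved stays moved. The work goes in short steps, Python scripts to look and compute and a tool call to move; the robot and the scene stay as the last step left them, time stands still between calls to the robot, and variables do not carry over. Pictures are saved under pics/ and viewed, and the job is handed in when it is done.

Besides the shell and the picture viewer there is one more tool, called by a JSON object that holds its "api" and its "payload". drive_tool: Moves the arm, as the interface text tells. Its arguments: {"type":"object","properties":{"commands":{"type":"array"},"force":{"type":"number"}},"required":["commands"]}

```bash
mkdir -p pics
python3 - <<'E'
from bench import monitor, viewer, job
import cv2
o=monitor.get_obs(); print(o)
for n in ["scene","top","wrist"]:
    c=viewer.calibration(n); print(n,c)
    cv2.imwrite(f"pics/{n}0.png",viewer.grab_frame(n)[:,:,::-1])
E
```

```text
{'clock': 0.0, 'joints': array([ 1.00486049,  0.47781742,  0.02235489,  1.55644392, -0.0115017 ,
        1.10932678, -0.08311292]), 'qvel': array([-0.00045389,  0.00065751,  0.00061124,  0.00203334,  0.00094431,
        0.00092892, -0.00167824]), 'tau': array([-4.19203425e-04, -5.96447539e+01,  1.60771843e+00, -2.81199914e+01,
        1.24758517e-02,  9.35713586e-03, -5.59122395e-05]), 'tcp_pos': array([ 0.29806902, -0.60495673,  0.23031759]), 'orientation': array([-3.05790473e+00, -7.12489852e-01,  8.84953239e-04]), 'contact_force': array([-0.84654787,  0.20851184,  0.90145698]), 'moment': array([-0.01957034, -0.00555822, -0.01265362]), 'grip_width': 0.08538890939581885}
scene {'K': array([[350.88765294,   0.        , 262.56856509],
       [  0.        , 350.88765294, 197.96393133],
       [  0.        ,   0.        ,   1.        ]]), 'R': array([[ 0.33159361,  0.94329017, -0.01579005],
       [ 0.74767208, -0.27296179, -0.60537453],
       [-0.57535392,  0.18893255, -0.79578411]]), 't': array([-0.23014804, -0.31741764,  1.40353627])}
top {'K': array([[431.20502999,   0.        , 260.81166029],
       [  0.        , 431.20502999, 193.3552921 ],
       [  0.        ,   0.        ,   1.        ]]), 'R': array([[ 0.00678231, -0.99995693,  0.00633586],
       [-0.99582861, -0.00733057, -0.0909486 ],
       [ 0.09099113, -0.00569259, -0.99583543]]), 't': array([0.06151853, 0.55618238, 1.42544516])}
wrist {'K': array([[292.8766784 ,   0.        , 256.97843923],
       [  0.        , 292.8766784 , 192.35431358],
       [  0.        ,   0.        ,   1.        ]]), 'R': array([[ 0.44155855, -0.897229  , -0.00248494],
       [-0.85646461, -0.42231906,  0.29684167],
       [-0.26738439, -0.12894471, -0.95492348]]), 't': array([-0.67315871, -0.03974998,  0.38118541])}
```

View pics/scene0.png

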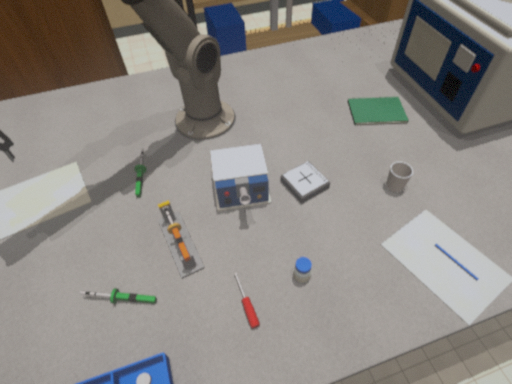

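View pics/top0.png

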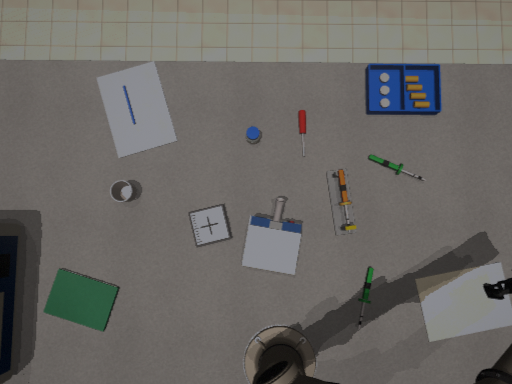

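View pics/wrist0.png

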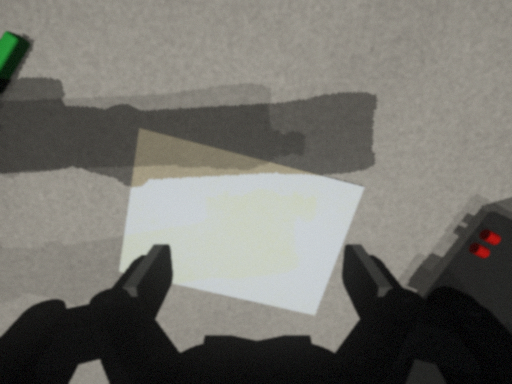

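The scene and top views show three gauge-like items. In the top view, orange is at about (344,195) in the grey stand, and the green ones are at (395,167) and (366,290). Only the orange one fits. The unit is at (272,240), the reader at (210,225), the jar at (253,134), the screwdriver at (303,130) and the cup at (122,191). Next I'll check enlarged crops.

Run:
```python
import cv2,numpy as np
t=cv2.imread('pics/top0.png'); s=cv2.imread('pics/scene0.png')
a=cv2.resize(t[160:245,315:365],None,fx=6,fy=6,interpolation=cv2.INTER_CUBIC)
b=cv2.resize(t[190:280,185:305],None,fx=4,fy=4,interpolation=cv2.INTER_CUBIC)
out=np.zeros((520,800,3),np.uint8); out[:a.shape[0],:300]=a; out[:360,310:790]=b
cv2.imwrite('pics/crop_top.png',out)
a=cv2.resize(s[195:280,150:210],None,fx=6,fy=6,interpolation=cv2.INTER_CUBIC)
b=cv2.resize(s[140:215,205:335],None,fx=3,fy=3,interpolation=cv2.INTER_CUBIC)
out=np.zeros((520,800,3),np.uint8); out[:a.shape[0],:360]=a; out[:225,370:760]=b
cv2.imwrite('pics/crop_scene.png',out)
```

```text
(no output)
```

View pics/crop_top.png

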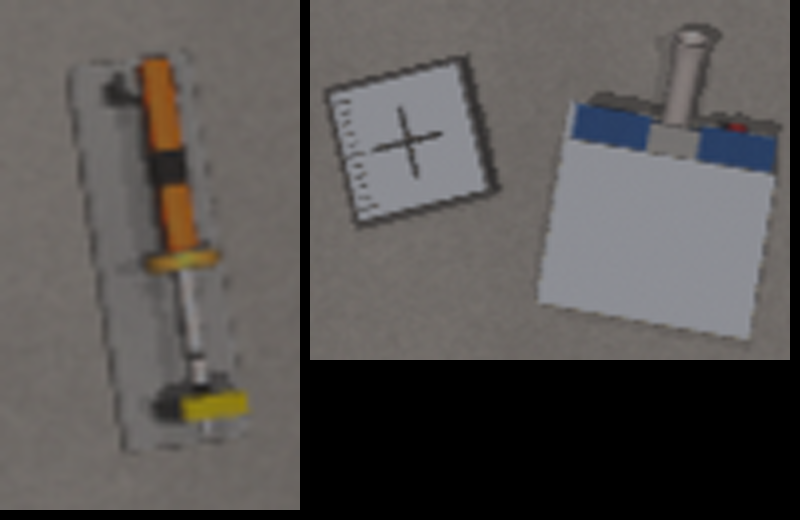

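View pics/crop_scene.png

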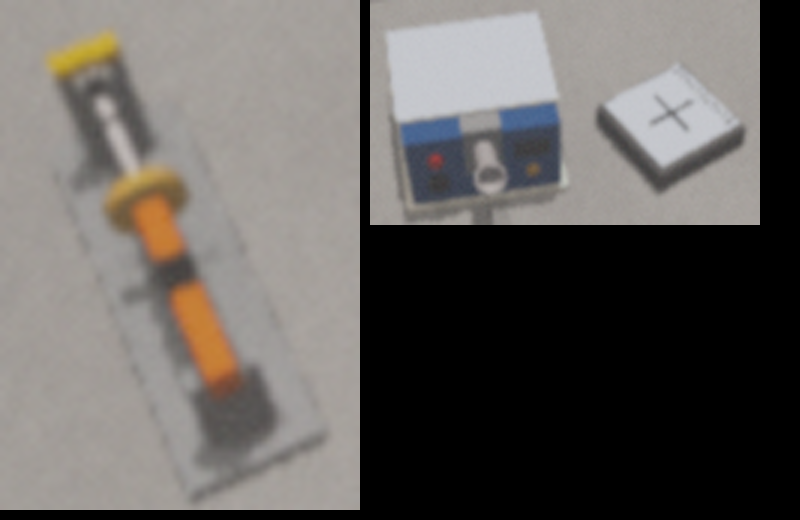

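The crops confirm it: the orange handle with its black band, the brass collar and the yellow eye bar belong to the target. The tube mouth is near top (289,200) px and scene (368,199) px. Now measuring.

```bash
cat > h.py <<'E'
import numpy as np, cv2
from bench import viewer
def ray(c,uv):
    d=np.linalg.inv(c['K'])@np.array([uv[0],uv[1],1.]); R=np.array(c['R'])
    return -R.T@c['t'], R.T@d
def onz(c,uv,z):
    o,d=ray(c,uv); return o+d*(z-o[2])/d[2]
def tri(c1,u1,c2,u2):
    o1,d1=ray(c1,u1);o2,d2=ray(c2,u2)
    A=np.array([d1,-d2]).T; s=np.linalg.lstsq(A,o2-o1,rcond=None)[0]
    p,q=o1+d1*s[0],o2+d2*s[1]; return (p+q)/2,np.linalg.norm(p-q)
def proj(c,X):
    p=c['K']@(np.array(c['R'])@X+c['t']); return p[:2]/p[2]
def mask(im,lo,hi,roi):
    m=cv2.inRange(cv2.cvtColor(im,cv2.COLOR_BGR2HSV),np.array(lo),np.array(hi))
    z=np.zeros_like(m); x0,y0,x1,y1=roi; z[y0:y1,x0:x1]=m[y0:y1,x0:x1]; return z
def cen(m):
    M=cv2.moments(m,True); return np.array([M['m10']/M['m00'],M['m01']/M['m00']]),M['m00']
E
python3 - <<'E'
from h import *
np.set_printoptions(precision=4,suppress=True)
T=cv2.imread('pics/top0.png'); S=cv2.imread('pics/scene0.png')
ct,cs=viewer.calibration('top'),viewer.calibration('scene')
mt=mask(T,(5,150,80),(16,255,255),(325,160,365,245)); ms=mask(S,(5,150,80),(16,255,255),(155,200,210,280))
yt=mask(T,(24,150,60),(34,255,255),(325,215,365,245)); ys=mask(S,(24,150,60),(34,255,255),(150,195,180,212))
for n,m in (('ht',mt),('hs',ms),('yt',yt),('ys',ys)): 
    print(n,cen(m),cv2.minAreaRect(cv2.findNonZero(m)))
    vx=cv2.fitLine(cv2.findNonZero(m),cv2.DIST_L2,0,.01,.01).ravel(); print(vx)
print('bar tri',tri(ct,cen(yt)[0],cs,cen(ys)[0]), 'top z96',onz(ct,cen(yt)[0],.096),onz(cs,cen(ys)[0],.091))
# handle line on z=.081
f=cv2.fitLine(cv2.findNonZero(mt),cv2.DIST_L2,0,.01,.01).ravel()
a=onz(ct,f[2:]+20*f[:2],.081);b=onz(ct,f[2:]-20*f[:2],.081)
d=(a-b);print('axis yaw',np.degrees(np.arctan2(d[1],d[0])),np.degrees(np.arctan2(-d[1],-d[0])))
# black band
bt=mask(T,(0,0,0),(180,255,48),(335,180,352,196)); print('band',cen(bt),onz(ct,cen(bt)[0],.081))
# whites
for r,z,nm in (((185,200,235,250),.036,'reader'),((240,210,305,280),.115,'unit')):
    g=cv2.cvtColor(T,cv2.COLOR_BGR2GRAY); m=np.zeros_like(g); x0,y0,x1,y1=r; m[y0:y1,x0:x1]=(g[y0:y1,x0:x1]>125)*255
    cs_=max(cv2.findContours(m,0,1)[0],key=cv2.contourArea); bx=cv2.minAreaRect(cs_); p=cv2.boxPoints(bx)
    print(nm,bx); P=np.array([onz(ct,q,z) for q in p]); print(P, np.linalg.norm(P[0]-P[1]),np.linalg.norm(P[1]-P[2]),P.mean(0))
print('cross', onz(ct,(185+409/4-310/4,190+141/4),.036), onz(cs,(205+(672-370)/3,140+113/3),.036))
print('mouth tri',tri(ct,(185+(694-310)/4,190+37/4),cs,(205+(489-370)/3,140+178/3)))
for nm,ut,us,z in (('jar',(253,132),(303,264),.075),('cup',(121,189),(400,168),.08),('sd1',(302,112),(254,323),.01),('sd2',(304,156),(236,275),.005)):
    print(nm,onz(ct,ut,z),onz(cs,us,z))
E
```

```text
ht (array([342.5041, 184.9268]), 123.0) ((342.6502990722656, 185.4768829345703), (31.70392417907715, 4.789802074432373), 81.25383758544922)
[  0.1503   0.9886 342.5041 184.9268]
hs (array([180.3869, 243.1752]), 137.0) ((180.05931091308594, 243.08938598632812), (32.85691833496094, 5.763633728027344), 67.7509765625)
[  0.3975   0.9176 180.3869 243.1752]
yt (array([350.1842, 227.1579]), 38.0) ((350.0999450683594, 227.2000274658203), (3.535533905029297, 10.040916442871094), 81.8698959350586)
[  0.9928  -0.1198 350.1842 227.1579]
ys (array([163.6 , 203.35]), 20.0) ((163.46551513671875, 203.41380310058594), (1.8569533824920654, 9.47046184539795), 68.19859313964844)
[  0.9324  -0.3614 163.6    203.35  ]
bar tri (array([ 0.4434, -0.2188,  0.0959]), np.float64(0.0006148096748329501)) top z96 [ 0.4434 -0.2191  0.096 ] [ 0.4395 -0.219   0.091 ]
axis yaw -171.97551155209322 8.024488447906776
band (array([342.2069, 187.4138]), 29.0) [ 0.5719 -0.198   0.081 ]
reader ((209.09910583496094, 224.99623107910156), (31.855409622192383, 31.622037887573242), 76.50426483154297)
[[0.4868 0.3002 0.036 ]
 [0.5121 0.1985 0.036 ]
 [0.4097 0.1724 0.036 ]
 [0.3848 0.2735 0.036 ]] 0.10478800399625227 0.10568170034250596 [0.4484 0.2362 0.036 ]
unit ((271.0581970214844, 249.31019592285156), (53.70878601074219, 41.4205322265625), 9.92624568939209)
[[ 0.3233  0.1259  0.115 ]
 [ 0.4499  0.1049  0.115 ]
 [ 0.4222 -0.0609  0.115 ]
 [ 0.2959 -0.0385  0.115 ]] 0.12832932247904486 0.16814351750121256 [0.3728 0.0328 0.115 ]
cross [0.4474 0.234  0.036 ] [0.4505 0.2373 0.036 ]
mouth tri (array([0.5293, 0.004 , 0.121 ]), np.float64(0.0031132965619810886))
jar [0.7537 0.0928 0.075 ] [0.7532 0.0939 0.075 ]
cup [0.5615 0.5178 0.08  ] [0.5502 0.5174 0.08  ]
sd1 [ 0.8409 -0.0753  0.01  ] [ 0.8355 -0.0729  0.01  ]
sd2 [ 0.6877 -0.0824  0.005 ] [ 0.6902 -0.0778  0.005 ]
```

```bash
cat >> h.py <<'E'
from scipy.spatial.transform import Rotation as Ro
from bench import monitor
np.set_printoptions(precision=4,suppress=True)
def tool(yaw,pitch):
    """tool x along gauge x: yaw deg, raised by pitch deg; z down-perp"""
    y,p=np.radians(yaw),np.radians(pitch)
    x=np.array([np.cos(p)*np.cos(y),np.cos(p)*np.sin(y),np.sin(p)])
    yy=np.array([np.sin(y),-np.cos(y),0]); return np.column_stack([x,yy,np.cross(x,yy)])
def plan(pos,Rt,n,jaw=None):
    o=monitor.get_obs(); p=np.array(o['tcp_pos']); R0=Ro.from_rotvec(o['orientation']); 
    rv=(R0.inv()*Ro.from_matrix(Rt)).as_rotvec(); print('clock',o['clock'],'tcp',p,'dist',np.linalg.norm(pos-p),'turn',np.degrees(rv),'F',o['contact_force'],'w',o['grip_width'])
    for i in range(n):
        Ri=R0*Ro.from_rotvec(rv*i/n); print(np.round(Ri.inv().apply((np.array(pos)-p)/n),4),np.round(np.degrees(rv)/n,2))
    print('joints',o['joints'])
E
python3 - <<'E'
from h import *
c=np.array([0.572,-0.200]); plan(np.array([c[0],c[1],.2]),tool(8,0),10)
E
```

```text
clock 0.15 tcp [ 0.2981 -0.6051  0.2306] dist 0.48997587867911735 turn [-0.0759  0.0203 18.2303] F [-0.3798 -0.0692 -0.1341] w 0.08553430175156534
[ 0.0425 -0.0242  0.0031] [-0.01  0.    1.82]
[ 0.0417 -0.0256  0.0031] [-0.01  0.    1.82]
[ 0.0408 -0.0269  0.0031] [-0.01  0.    1.82]
[ 0.04   -0.0282  0.0031] [-0.01  0.    1.82]
[ 0.0391 -0.0294  0.0031] [-0.01  0.    1.82]
[ 0.0381 -0.0307  0.0031] [-0.01  0.    1.82]
[ 0.0371 -0.0319  0.0031] [-0.01  0.    1.82]
[ 0.0361 -0.033   0.0031] [-0.01  0.    1.82]
[ 0.035  -0.0341  0.0031] [-0.01  0.    1.82]
[ 0.0339 -0.0352  0.0031] [-0.01  0.    1.82]
joints [ 1.0049  0.4776  0.0224  1.5562 -0.0115  1.1093 -0.0831]
```

{"api": "drive_tool", "payload": {"commands": [{"linear": [0.042,-0.024,0.003],"dr": [0,0,1.8],"jaw": 0},{"linear": [0.042,-0.026,0.003],"dr": [0,0,1.8],"jaw": 0},{"linear": [0.041,-0.027,0.003],"dr": [0,0,1.8],"jaw": 0},{"linear": [0.04,-0.028,0.003],"dr": [0,0,1.8],"jaw": 0},{"linear": [0.039,-0.029,0.003],"dr": [0,0,1.8],"jaw": 0},{"linear": [0.038,-0.031,0.003],"dr": [0,0,1.8],"jaw": 0},{"linear": [0.037,-0.032,0.003],"dr": [0,0,1.8],"jaw": 0},{"linear": [0.036,-0.033,0.003],"dr": [0,0,1.8],"jaw": 0}]}}

```text
clock: 1.15
tcp_pos: [0.5202, -0.2764, 0.2033]
orientation: [-3.127, -0.295, 0.007]
contact_force: [1.0, -0.1, 0.0]
grip_width: 0.0856
```

Run:
```python
from h import *
c=np.array([0.572,-0.200]); plan(np.array([c[0],c[1],.2]),tool(8,0),4)
```

```text
clock 1.15 tcp [ 0.5202 -0.2764  0.2033] dist 0.09237411924041702 turn [-0.0806  0.2393  2.7896] F [ 0.9785 -0.1174  0.0046] w 0.08559569032149515
[ 0.0163 -0.0163  0.0008] [-0.02  0.06  0.7 ]
[ 0.0161 -0.0165  0.0008] [-0.02  0.06  0.7 ]
[ 0.0159 -0.0167  0.0008] [-0.02  0.06  0.7 ]
[ 0.0157 -0.0169  0.0008] [-0.02  0.06  0.7 ]
joints [ 0.4264  0.3682 -0.0566  1.79    0.0255  0.9884 -1.023 ]
```

{"api": "drive_tool", "payload": {"commands": [{"linear": [0.0165,-0.0165,0.001],"dr": [0,0,0.7],"jaw": 0},{"linear": [0.0165,-0.0165,0.001],"dr": [0,0,0.7],"jaw": 0},{"linear": [0.016,-0.017,0.001],"dr": [0,0.1,0.7],"jaw": 0},{"linear": [0.016,-0.017,0.001],"dr": [0,0.1,0.7],"jaw": 0},{"linear": [0,0,0],"dr": [0,0,0],"jaw": 0}]}}

```text
clock: 1.78
tcp_pos: [0.5758, -0.1904, 0.1974]
orientation: [-3.129, -0.23, 0.004]
contact_force: [-0.7, -0.0, 0.1]
grip_width: 0.0852
```

Run:
```python
from h import *
c=viewer.calibration('wrist'); im=viewer.grab_frame('wrist')[:,:,::-1].copy(); cv2.imwrite('pics/w1.png',im)
np.savez('w1.npz',**c)
plan(np.array([.572,-.2,.2]),tool(8,0),1)
print(proj(c,np.array([.572,-.2,.081])))
```

```text
clock 1.825 tcp [ 0.575  -0.192   0.1974] dist 0.008900529352534834 turn [-0.2174  0.1669  0.3101] F [-0.8403  1.261  -1.1146] w 0.08537673934875174
[-0.0042  0.0074 -0.0026] [-0.22  0.17  0.31]
joints [ 0.2813  0.4023 -0.0787  1.7532  0.0337  0.9915 -1.2355]
[267.7802 191.0948]
```

View pics/w1.png

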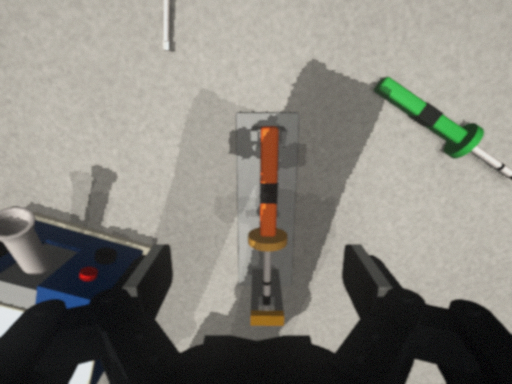

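The wrist view shows the orange handle from (270,127) to (267,232), the band at (268,193), the collar at (267,239) and the yellow bar at (267,318). The target band predicted from the top camera is at (268,191), so they agree. I'll measure it here too.

Run:
```python
from h import *
c=dict(np.load('w1.npz')); W=cv2.imread('pics/w1.png')
m=mask(W,(0,150,80),(12,255,255),(250,115,290,232)); f=cv2.fitLine(cv2.findNonZero(m),cv2.DIST_L2,0,.01,.01).ravel()
a=onz(c,f[2:]-30*f[:2]*np.sign(f[1]),.081);b=onz(c,f[2:]+30*f[:2]*np.sign(f[1]),.081); d=a-b
print(cen(m),a,b,'yaw',np.degrees(np.arctan2(d[1],d[0])))
k=mask(W,(0,0,0),(180,255,60),(258,178,278,208)); print('band',cen(k),onz(c,cen(k)[0],.081))
y=mask(W,(10,120,60),(30,255,255),(245,310,290,330)); print('bar',cen(y),onz(c,cen(y)[0],.094))
g=[(x,yy) for x,yy in cv2.findNonZero(m)[:,0]]; ys=[q[1] for q in g]; print(min(ys),max(ys), onz(c,(270,min(ys)),.081))
```

```text
(array([268.5744, 175.5062]), 1365.0) [ 0.6139 -0.1946  0.081 ] [ 0.558  -0.2024  0.081 ] yaw 8.01720570862196
band (array([268.8571, 193.0105]), 287.0) [ 0.5703 -0.2013  0.081 ]
bar (array([266.512 , 318.0239]), 502.0) [ 0.4418 -0.219   0.094 ]
127 231 [ 0.6299 -0.1928  0.081 ]
```

Run:
```python
from h import *
plan(np.array([.571,-.2007,.051]),tool(8,0),6)
```

```text
clock 1.825 tcp [ 0.575  -0.192   0.1974] dist 0.14671032510357096 turn [-0.2174  0.1669  0.3101] F [-0.8403  1.261  -1.1146] w 0.08537673934875174
[-0.0008  0.0014  0.0244] [-0.04  0.03  0.05]
[-0.0008  0.0014  0.0244] [-0.04  0.03  0.05]
[-0.0008  0.0014  0.0244] [-0.04  0.03  0.05]
[-0.0008  0.0014  0.0244] [-0.04  0.03  0.05]
[-0.0008  0.0014  0.0244] [-0.04  0.03  0.05]
[-0.0009  0.0013  0.0244] [-0.04  0.03  0.05]
joints [ 0.2813  0.4023 -0.0787  1.7532  0.0337  0.9915 -1.2355]
```

{"api": "drive_tool", "payload": {"commands": [{"linear": [-0.004,0.0075,0.01],"dr": [-0.2,0.2,0.3],"jaw": 0},{"linear": [0,0,0.02],"dr": [0,0,0],"jaw": 0},{"linear": [0,0,0.02],"dr": [0,0,0],"jaw": 0},{"linear": [0,0,0],"dr": [0,0,0],"jaw": 0}]}}

```text
clock: 2.33
tcp_pos: [0.5673, -0.2084, 0.1444]
orientation: [3.132, 0.205, -0.003]
contact_force: [0.2, -0.3, 0.3]
grip_width: 0.0855
```

Run:
```python
from h import *
plan(np.array([.571,-.2007,.051]),tool(8,0),5)
```

```text
clock 2.325 tcp [ 0.5673 -0.2084  0.1444] dist 0.09382493679008264 turn [ 0.1715  0.1399 -0.5105] F [ 0.1524 -0.2522  0.2643] w 0.08548282447471363
[ 0.001  -0.0015  0.0187] [ 0.03  0.03 -0.1 ]
[ 0.001  -0.0015  0.0187] [ 0.03  0.03 -0.1 ]
[ 0.001  -0.0015  0.0187] [ 0.03  0.03 -0.1 ]
[ 0.001  -0.0014  0.0187] [ 0.03  0.03 -0.1 ]
[ 0.001  -0.0014  0.0187] [ 0.03  0.03 -0.1 ]
joints [ 0.2993  0.4567 -0.0687  1.8058  0.044   0.8816 -1.2305]
```

{"api": "drive_tool", "payload": {"commands": [{"linear": [0.002,-0.004,0.01],"dr": [0,0,-0.2],"jaw": 0},{"linear": [0.001,-0.002,0.01],"dr": [0,0,-0.1],"jaw": 0},{"linear": [0,0,0.005],"dr": [0,0,0],"jaw": 0},{"linear": [0,0,0],"dr": [0,0,0],"jaw": 0},{"linear": [0,0,0],"dr": [0,0,0],"jaw": 0}]}}

```text
clock: 2.95
tcp_pos: [0.5698, -0.2036, 0.1192]
orientation: [3.13, 0.211, -0.0]
contact_force: [0.5, -0.9, 1.1]
grip_width: 0.0855
```

Run:
```python
from h import *
plan(np.array([.571,-.2007,.051]),tool(8,0),5)
```

```text
clock 2.95 tcp [ 0.5698 -0.2036  0.1192] dist 0.06824562833687565 turn [ 0.2609  0.0344 -0.2966] F [ 0.4521 -0.9211  1.0533] w 0.08548859715586175
[ 0.0003 -0.0006  0.0136] [ 0.05  0.01 -0.06]
[ 0.0003 -0.0006  0.0136] [ 0.05  0.01 -0.06]
[ 0.0003 -0.0006  0.0136] [ 0.05  0.01 -0.06]
[ 0.0003 -0.0006  0.0136] [ 0.05  0.01 -0.06]
[ 0.0003 -0.0006  0.0136] [ 0.05  0.01 -0.06]
joints [ 0.2907  0.4883 -0.0697  1.8233  0.0503  0.8306 -1.2411]
```

Good tracking now. Descending the rest.

{"api": "drive_tool", "payload": {"commands": [{"linear": [0.001,-0.0015,0.015],"dr": [0.1,0,-0.1],"jaw": 0},{"linear": [0,-0.001,0.015],"dr": [0.1,0,-0.1],"jaw": 0},{"linear": [0,0,0.015],"dr": [0,0,0],"jaw": 0},{"linear": [0,0,0.015],"dr": [0,0,0],"jaw": 0},{"linear": [0,0,0.005],"dr": [0,0,0],"jaw": 0},{"linear": [0,0,0],"dr": [0,0,0],"jaw": 0},{"linear": [0,0,0],"dr": [0,0,0],"jaw": 0}]}}

```text
clock: 3.82
tcp_pos: [0.5702, -0.2008, 0.0489]
orientation: [3.134, 0.217, -0.002]
contact_force: [0.0, -0.2, 0.0]
grip_width: 0.0853
```

Run:
```python
from h import *
plan(np.array([.571,-.2007,.051]),tool(8,0),1)
```

```text
clock 3.825 tcp [ 0.5702 -0.2008  0.0489] dist 0.002210344605224925 turn [ 0.0204  0.0863 -0.0705] F [ 0.0193 -0.1973  0.    ] w 0.08532335219299975
[ 0.0008  0.     -0.0021] [ 0.02  0.09 -0.07]
joints [ 0.2868  0.5858 -0.0689  1.8578  0.0603  0.7013 -1.2492]
```

Run:
```python
from h import *
from scipy.optimize import least_squares
D=[([1.0049,.4776,.0224,1.5562,-.0115,1.1093,-.0831],[.2981,-.6051,.2306]),
([.4264,.3682,-.0566,1.79,.0255,.9884,-1.023],[.5202,-.2764,.2033]),
([.2813,.4023,-.0787,1.7532,.0337,.9915,-1.2355],[.575,-.192,.1974]),
([.2993,.4567,-.0687,1.8058,.044,.8816,-1.2305],[.5673,-.2084,.1444]),
([.2868,.5858,-.0689,1.8578,.0603,.7013,-1.2492],[.5702,-.2008,.0489])]
def f(p):
    h,a,b,c=p;r=[]
    for q,x in D:
        s=q[1]+q[3]; t=s+q[5]
        r+=[a*np.sin(q[1])+b*np.sin(s)+c*np.sin(t)-np.hypot(x[0],x[1]), h+a*np.cos(q[1])+b*np.cos(s)+c*np.cos(t)-x[2]]
    return r
s=least_squares(f,[.35,.4,.4,.25]); print(s.x,np.abs(s.fun).max())
h,a,b,c=s.x
for al in (0,10,20,30):
  for nm,rg,z,tl in (('mouth',.577,.1475,0),('pre',.577+.1,.21,0)):
    t=np.radians(al); L=c-.019
    # tool dir: outward sin t, down cos t
    wr=rg-L*np.sin(t); wz=z+L*np.cos(t)-h
    d2=wr**2+wz**2; q4=np.arccos((d2-a*a-b*b)/(2*a*b)); q2=np.arctan2(wr,wz)-np.arctan2(b*np.sin(q4),a+b*np.cos(q4))
    print(al,nm,q2,q4,np.pi-t-q2-q4)
```

```text
[0.4755 0.5435 0.4755 0.5155] 0.00030959368669752907
0 mouth 0.4354494956726753 1.8858057709667797 0.8203373869503379
0 pre 0.5150434343418508 1.5896749096922003 1.036874309555742
10 mouth 0.32485415054321276 2.0860571195355018 0.5561484583116458
10 pre 0.38892598134269596 1.8100753815701018 0.7680583654775626
20 mouth 0.24711010575376724 2.279684992872779 0.2657317045643808
20 pre 0.2897781447498132 2.0186136086063358 0.4841350498347783
30 mouth 0.2249638983960136 2.4649894020668084 -0.0719594224713278
30 pre 0.22963917135256273 2.2154386494530858 0.17291605718584613
```

Insertion at 30° pitch with a perpendicular grasp would run near the j6 limit. I'll grip with the tool leaned 20° instead, with the fingers pointing back towards the robot.

Run:
```python
from h import *
Rt=tool(8,-20); plan(np.array([.571,-.2007,.070])+.019*Rt[:,2],Rt,4)
```

```text
clock 3.825 tcp [ 0.5702 -0.2008  0.0489] dist 0.00658150567915401 turn [  0.0079 -19.9137  -0.0734] F [ 0.0193 -0.1973  0.    ] w 0.08532335219299975
[-0.0014  0.     -0.0008] [ 0.   -4.98 -0.02]
[-0.0015  0.     -0.0007] [ 0.   -4.98 -0.02]
[-0.0016  0.     -0.0005] [ 0.   -4.98 -0.02]
[-0.0016  0.     -0.0004] [ 0.   -4.98 -0.02]
joints [ 0.2868  0.5858 -0.0689  1.8578  0.0603  0.7013 -1.2492]
```

{"api": "drive_tool", "payload": {"commands": [{"linear": [-0.0015,0,-0.001],"dr": [0,-5,0],"jaw": 0},{"linear": [-0.0015,0,-0.001],"dr": [0,-5,0],"jaw": 0},{"linear": [-0.0015,0,-0.001],"dr": [0,-5,0],"jaw": 0},{"linear": [-0.0015,0,0],"dr": [0,-5,0],"jaw": 0},{"linear": [0,0,0],"dr": [0,0,0],"jaw": 0},{"linear": [0,0,0],"dr": [0,0,0],"jaw": 0}]}}

```text
clock: 4.58
tcp_pos: [0.5662, -0.2029, 0.0565]
orientation: [3.059, 0.209, -0.546]
contact_force: [0.4, 1.2, 0.8]
grip_width: 0.0853
```

Run:
```python
from h import *
Rt=tool(8,-20); plan(np.array([.571,-.2007,.070])+.019*Rt[:,2],Rt,1)
```

```text
clock 4.575 tcp [ 0.5662 -0.2029  0.0565] dist 0.004811961422616749 turn [ 0.1153  0.2375 -0.2195] F [0.3979 1.2374 0.7905] w 0.08533388986539937
[ 0.0002 -0.0015  0.0046] [ 0.12  0.24 -0.22]
joints [ 0.1767  0.7281  0.0046  1.6107  0.1188  1.1414 -1.322 ]
```

{"api": "drive_tool", "payload": {"commands": [{"linear": [0,-0.0015,0.0045],"dr": [0.1,0.2,-0.2],"jaw": 0},{"linear": [0,0,0],"dr": [0,0,0],"jaw": 0},{"linear": [0,0,0],"dr": [0,0,0],"jaw": 0}]}}

```text
clock: 4.95
tcp_pos: [0.5631, -0.2024, 0.0529]
orientation: [3.063, 0.211, -0.538]
contact_force: [-0.0, -1.0, 0.9]
grip_width: 0.0856
```

Run:
```python
from h import *
Rt=tool(8,-20); plan(np.array([.571,-.2007,.070])+.019*Rt[:,2],Rt,1)
```

```text
clock 4.95 tcp [ 0.5631 -0.2024  0.0529] dist 0.0018051808247448503 turn [-0.0076 -0.0905 -0.1025] F [-0.0477 -0.9867  0.8969] w 0.08556012471312346
[ 0.0017 -0.0006  0.0002] [-0.01 -0.09 -0.1 ]
joints [ 0.1803  0.7261  0.002   1.6235  0.1179  1.1257 -1.3197]
```

{"api": "drive_tool", "payload": {"commands": [{"linear": [0.001,-0.0005,0],"dr": [0,0,0],"jaw": 1},{"linear": [0,0,0],"dr": [0,0,0],"jaw": 1},{"linear": [0,0,0],"dr": [0,0,0],"jaw": 1},{"linear": [0,0,0],"dr": [0,0,0],"jaw": 1},{"linear": [0,0,0],"dr": [0,0,0],"jaw": 1},{"linear": [0,0,0],"dr": [0,0,0],"jaw": 1},{"linear": [0,0,0],"dr": [0,0,0],"jaw": 1},{"linear": [0,0,0],"dr": [0,0,0],"jaw": 1}], "force": 80}}

```text
clock: 5.95
tcp_pos: [0.5643, -0.2018, 0.0529]
orientation: [3.063, 0.211, -0.536]
contact_force: [0.1, -0.1, 0.0]
grip_width: 0.0146
```

Run:
```python
from h import *
im=viewer.grab_frame('wrist')[:,:,::-1].copy(); cv2.imwrite('pics/w2.png',im)
p=np.array([.571,-.2007,.070]);Rt=tool(8,-20); d=np.array([np.cos(.14),np.sin(.14),0]); plan(p+.019*Rt[:,2]+.034*d+[0,0,.003],Rt,3)
```

```text
clock 6.0 tcp [ 0.5643 -0.2018  0.0529] dist 0.034370170809747184 turn [-0.0005 -0.1316 -0.1107] F [-0.8551  0.1788 -0.3442] w 0.014912217441906109
[ 0.0105 -0.0001 -0.0046] [-0.   -0.04 -0.04]
[ 0.0105 -0.0001 -0.0046] [-0.   -0.04 -0.04]
[ 0.0105 -0.0001 -0.0046] [-0.   -0.04 -0.04]
joints [ 0.1793  0.7271  0.0019  1.6214  0.1175  1.1262 -1.3206]
```

View pics/w2.png

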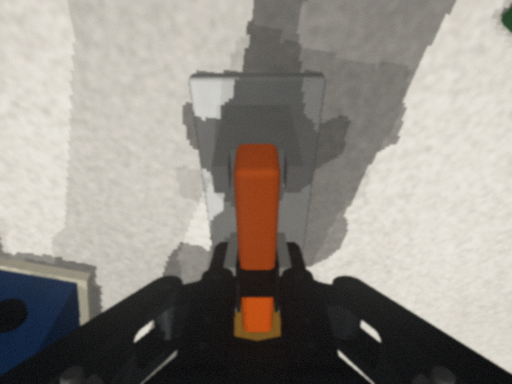

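The handle is gripped at the black band (258,283), with jaw width about 15 mm. Now drawing it straight back along the stand by about 34 mm.

{"api": "drive_tool", "payload": {"commands": [{"linear": [0.005,0,-0.003],"dr": [0,0,0],"jaw": 1},{"linear": [0.007,0,-0.003],"dr": [0,0,0],"jaw": 1},{"linear": [0.007,0,-0.003],"dr": [0,0,0],"jaw": 1},{"linear": [0.007,0,-0.003],"dr": [0,0,0],"jaw": 1},{"linear": [0.006,0,-0.002],"dr": [0,0,0],"jaw": 1},{"linear": [0,0,0],"dr": [0,0,0],"jaw": 1}]}}

```text
clock: 6.75
tcp_pos: [0.5979, -0.197, 0.0547]
orientation: [3.062, 0.21, -0.55]
contact_force: [-2.0, 0.8, 1.8]
grip_width: 0.0147
```

Run:
```python
from h import *
p=np.array([.571,-.2007,.070]);Rt=tool(8,-20); d=np.array([np.cos(.14),np.sin(.14),0]); plan(p+.019*Rt[:,2]+.035*d+[0,0,.003],Rt,1)
R=Ro.from_rotvec(monitor.get_obs()['orientation']).as_matrix(); q=monitor.get_obs()['tcp_pos']-.019*R[:,2]-p; print('moved',q, q@d)
```

```text
clock 6.75 tcp [ 0.5979 -0.197   0.0547] dist 0.001475236200817189 turn [-0.0778  0.3676 -0.1282] F [-2.0038  0.8146  1.8064] w 0.01466310474189499
[ 0.0012 -0.0001 -0.0009] [-0.08  0.37 -0.13]
joints [ 0.1638  0.7718  0.0023  1.5265  0.11    1.1861 -1.3269]
moved [0.0334 0.0046 0.0025] 0.033716258156416004
```

{"api": "drive_tool", "payload": {"commands": [{"linear": [-0.003,0,-0.009],"dr": [0,0,0],"jaw": 1},{"linear": [-0.007,0,-0.019],"dr": [0,0,0],"jaw": 1},{"linear": [-0.01,0,-0.028],"dr": [0,0,0],"jaw": 1},{"linear": [-0.014,0,-0.038],"dr": [0,0,0],"jaw": 1},{"linear": [-0.014,0,-0.038],"dr": [0,0,0],"jaw": 1},{"linear": [-0.01,0,-0.028],"dr": [0,0,0],"jaw": 1},{"linear": [0,0,0],"dr": [0,0,0],"jaw": 1},{"linear": [0,0,0],"dr": [0,0,0],"jaw": 1}]}}

```text
clock: 7.75
tcp_pos: [0.6022, -0.1965, 0.2394]
orientation: [3.063, 0.211, -0.53]
contact_force: [0.4, 1.3, -1.6]
grip_width: 0.0154
```

Run:
```python
from h import *
o=monitor.get_obs(); R=Ro.from_rotvec(o['orientation']).as_matrix()
for n in ('top','scene'):
    c=viewer.calibration(n); im=viewer.grab_frame(n)[:,:,::-1].copy(); cv2.imwrite(f'pics/{n}1.png',im)
    g=o['tcp_pos']-.019*R[:,2]; gx=R@Ro.from_rotvec([0,np.radians(20),0]).as_matrix()[:,0]; gx2=R@Ro.from_rotvec([0,np.radians(-20),0]).as_matrix()[:,0]
    print(g,gx,gx2)
    for s in (.06,0,-.055,-.145): print(n,s,proj(c,g+s*gx),proj(c,g+s*gx2))
    u=proj(c,g).astype(int); 
    cr=im[max(u[1]-50,0):u[1]+75,max(u[0]-60,0):u[0]+60]; print(max(u[1]-50,0),max(u[0]-60,0)); cv2.imwrite(f'pics/{n}1c.png',cv2.resize(cr,None,fx=4,fy=4,interpolation=cv2.INTER_CUBIC))
```

```text
[ 0.6085 -0.1956  0.2573] [0.9905 0.1376 0.0062] [ 0.7628  0.1047 -0.6381]
top 0.06 [350.1711 147.4584] [348.1021 154.6326]
top 0 [353.2961 168.1237] [353.2961 168.1237]
top -0.055 [356.1831 187.2154] [358.382  181.3343]
top -0.145 [360.9544 218.7668] [367.4608 204.9161]
118 293
[ 0.6085 -0.1956  0.2573] [0.9905 0.1376 0.0062] [ 0.7628  0.1047 -0.6381]
scene 0.06 [177.1981 232.7208] [178.711 236.989]
scene 0 [168.7798 213.1754] [168.7798 213.1754]
scene -0.055 [161.6414 196.6018] [159.5612 191.0705]
scene -0.145 [151.0033 171.9025] [144.2336 154.3172]
163 108
```

View pics/top1c.png

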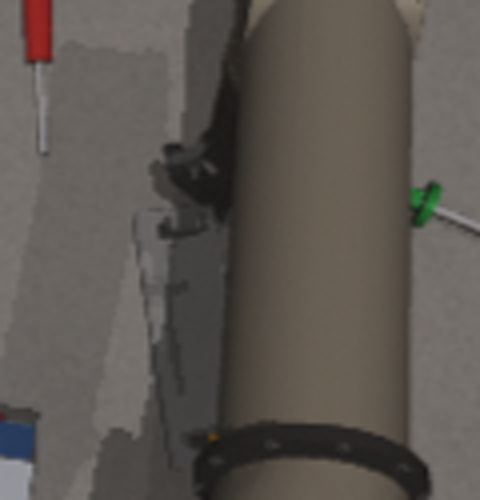

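View pics/scene1c.png

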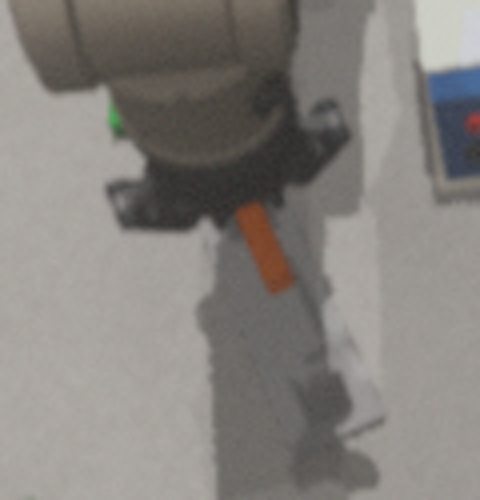

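Run:
```python
from h import *
im=viewer.grab_frame('wrist')[:,:,::-1].copy(); cv2.imwrite('pics/w3.png',im)
a=cv2.imread('pics/w2.png')
W=cv2.imread('pics/w1.png'); T=cv2.imread('pics/top0.png'); S=cv2.imread('pics/scene0.png')
R=lambda q,f:cv2.resize(q,None,fx=f,fy=f,interpolation=cv2.INTER_CUBIC)
out=np.zeros((600,800,3),np.uint8)
out[:280,:320]=R(W[195:265,0:80],4)
out[:300,330:630]=R(T[190:220,275:305],10); out[300:600,330:630]=R(S[183:213,230:260],10)
out[300:528,:320]=R(im[150:350,116:396],1.143)[:228,:320]
cv2.imwrite('pics/mouth.png',out)
```

```text
(no output)
```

View pics/mouth.png

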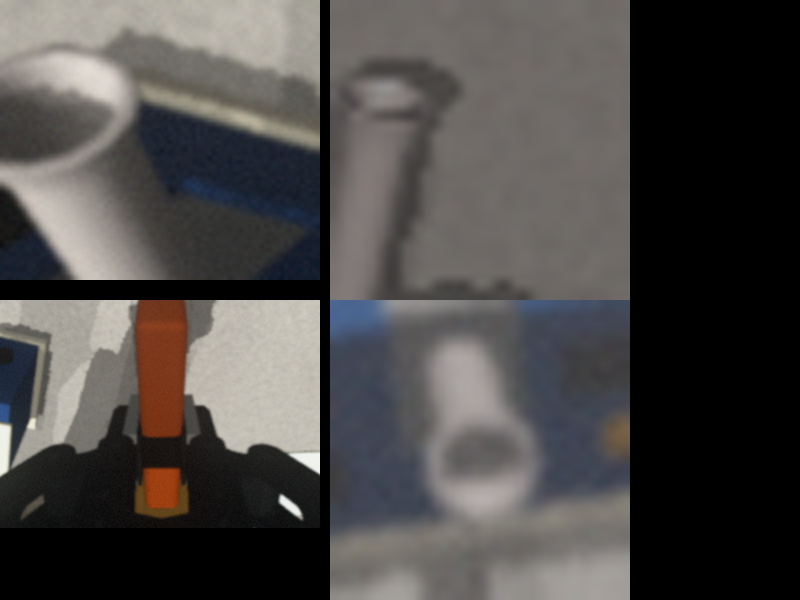

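View pics/w3.png

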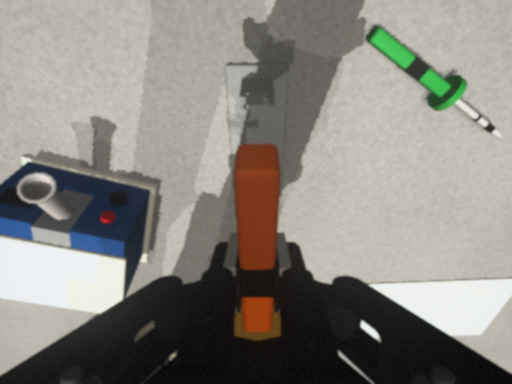

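The handle's pixels match the pre-lift view (end (258,145), band (258,283)), so it has not slipped. The whole mouth ellipse is now visible at (37,190). Triangulating it with the scene and top views.

Run:
```python
from h import *
W=cv2.imread('pics/w3.png')
c=viewer.calibration('wrist'); np.savez('w3.npz',**c); ct=viewer.calibration('top'); cs=viewer.calibration('scene')
out=cv2.resize(W[160:230,5:105],None,fx=8,fy=8,interpolation=cv2.INTER_CUBIC); cv2.imwrite('pics/w3m.png',out)
uw=(37.5,190)
us=(244.75,198.95); ut=(280.55,198.75)
print('w-s',tri(c,uw,cs,us)); print('w-t',tri(c,uw,ct,ut)); print('s-t',tri(cs,us,ct,ut))
for q,u in ((c,uw),(cs,us),(ct,ut)): print(onz(q,u,.12))
```

```text
w-s (array([0.526, 0.006, 0.121]), np.float64(0.004038583152444137))
w-t (array([0.5291, 0.0032, 0.1265]), np.float64(0.002750280638168116))
s-t (array([0.5304, 0.0049, 0.1239]), np.float64(0.001618283558545174))
[0.5226 0.0075 0.12  ]
[0.5278 0.0063 0.12  ]
[0.5305 0.0039 0.12  ]
```

View pics/w3m.png

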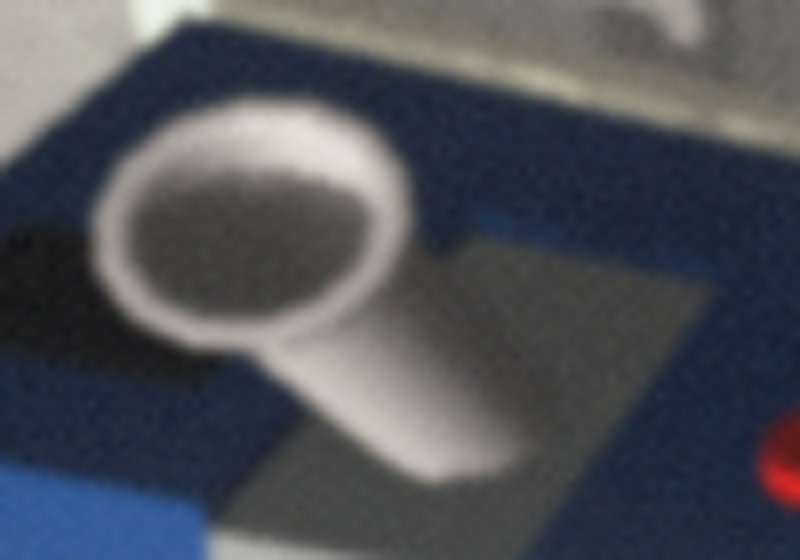

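```bash
cat >> h.py <<'E'
def axis(yaw=-9.4):
    y=np.radians(yaw); return np.array([np.cos(np.pi/6)*np.cos(y),np.cos(np.pi/6)*np.sin(y),.5])
def gtool(yaw,pitch): return tool(yaw,pitch-20)   # tool when gauge axis is yaw,pitch
def tcp_for(g,yaw,pitch):
    Rt=gtool(yaw,pitch); return np.array(g)+.019*Rt[:,2],Rt
E
python3 - <<'E'
from h import *
c=dict(np.load('w3.npz')); ct=viewer.calibration('top'); cs=viewer.calibration('scene')
uw=(36.,187.4); us=(244.75,198.95); ut=(280.55,198.75)
print('w-s',tri(c,uw,cs,us)); print('w-t',tri(c,uw,ct,ut))
for q,u in ((c,uw),(cs,us),(ct,ut)): print(onz(q,u,.12))
o=monitor.get_obs(); R=Ro.from_rotvec(o['orientation']).as_matrix()
C=-c['R'].T@c['t']; cp=R.T@(C-o['tcp_pos']); cR=c['R']@R; print('cam in tool',cp,cR)
np.savez('ext.npz',cp=cp,cR=cR)
m=np.array([.529,.006,.12]); a=axis(); yv=np.array([np.sin(np.radians(9.4)),np.cos(np.radians(9.4)),0])
for s in (.155,.19,.23):
  for l in (0,-.06,-.1,-.14):
    p,Rt=tcp_for(m+s*a+l*yv,-9.4,30); RR=cR@Rt.T; cc=dict(K=c['K'],R=RR,t=-RR@(p+Rt@cp)); print(s,l,p,proj(cc,m))
E
```

```text
w-s (array([0.5285, 0.0059, 0.1222]), np.float64(0.0015115725615980654))
w-t (array([0.53 , 0.004, 0.125]), np.float64(0.00036737514319642897))
[0.5256 0.008  0.12  ]
[0.5278 0.0063 0.12  ]
[0.5305 0.0039 0.12  ]
cam in tool [ 0.0744 -0.0003 -0.1433] [[-0.0003  1.      0.0008]
 [-0.9549 -0.     -0.297 ]
 [-0.297  -0.0008  0.9549]]
0.155 0 [ 0.6647 -0.0165  0.1788] [257.5983 388.8695]
0.155 -0.06 [ 0.6549 -0.0757  0.1788] [182.7403 388.8278]
0.155 -0.1 [ 0.6484 -0.1151  0.1788] [132.8528 388.8001]
0.155 -0.14 [ 0.6418 -0.1546  0.1788] [ 82.9794 388.7724]
0.19 0 [ 0.6946 -0.0214  0.1963] [257.5672 404.4669]
0.19 -0.06 [ 0.6848 -0.0806  0.1963] [188.9091 404.4257]
0.19 -0.1 [ 0.6783 -0.1201  0.1963] [143.1519 404.3983]
0.19 -0.14 [ 0.6717 -0.1595  0.1963] [ 97.4066 404.3708]
0.23 0 [ 0.7288 -0.0271  0.2163] [257.5375 419.4021]
0.23 -0.06 [ 0.719  -0.0863  0.2163] [194.8161 419.3618]
0.23 -0.1 [ 0.7124 -0.1257  0.2163] [153.0142 419.3349]
0.23 -0.14 [ 0.7059 -0.1652  0.2163] [111.2222 419.308 ]
```

Run:
```python
from h import *
e=np.load('ext.npz'); K=viewer.calibration('wrist')['K']; m=np.array([.529,.005,.12])
for g in ((.6,-.07,.26),(.56,-.08,.26),(.56,-.08,.3)):
    p,Rt=tcp_for(g,-9.4,0); RR=e['cR']@Rt.T; print(g,p,proj(dict(K=K,R=RR,t=-RR@(p+Rt@e['cp'])),m))
p,Rt=tcp_for((.56,-.08,.27),-9.4,0); plan(p,Rt,5)
```

```text
(0.6, -0.07, 0.26) [ 0.5936 -0.0689  0.2421] [197.0261 206.7351]
(0.56, -0.08, 0.26) [ 0.5536 -0.0789  0.2421] [174.889  176.3398]
(0.56, -0.08, 0.3) [ 0.5536 -0.0789  0.2821] [183.314  155.1686]
clock 7.9 tcp [ 0.6019 -0.1966  0.2384] dist 0.1278925765544383 turn [ 5.9691 -0.2666 16.246 ] F [-0.1743 -0.6181 -1.5902] w 0.015037065075336241
[-0.0069 -0.0246 -0.0005] [ 1.19 -0.05  3.25]
[-0.0083 -0.0242  0.    ] [ 1.19 -0.05  3.25]
[-0.0096 -0.0237  0.0005] [ 1.19 -0.05  3.25]
[-0.011  -0.0231  0.001 ] [ 1.19 -0.05  3.25]
[-0.0123 -0.0224  0.0015] [ 1.19 -0.05  3.25]
joints [ 0.1574  0.5859  0.0105  1.4046  0.0977  1.4809 -1.2909]
```

{"api": "drive_tool", "payload": {"commands": [{"linear": [-0.007,-0.0245,-0.001],"dr": [1.2,0,3.2],"jaw": 1},{"linear": [-0.008,-0.024,0],"dr": [1.2,0,3.2],"jaw": 1},{"linear": [-0.01,-0.0235,0.0005],"dr": [1.2,0,3.2],"jaw": 1},{"linear": [-0.011,-0.023,0.001],"dr": [1.2,0,3.2],"jaw": 1},{"linear": [-0.012,-0.0225,0.0015],"dr": [1.2,0,3.2],"jaw": 1},{"linear": [0,0,0],"dr": [0,0,0],"jaw": 1},{"linear": [0,0,0],"dr": [0,0,0],"jaw": 1},{"linear": [0,0,0],"dr": [0,0,0],"jaw": 1}]}}

```text
clock: 8.9
tcp_pos: [0.5495, -0.0777, 0.2451]
orientation: [-3.051, 0.26, 0.554]
contact_force: [0.5, -0.2, 0.2]
grip_width: 0.0147
```

Run:
```python
from h import *
p,Rt=tcp_for((.56,-.08,.27),-9.4,0); plan(p,Rt,1)
c=viewer.calibration('wrist'); W=viewer.grab_frame('wrist')[:,:,::-1].copy(); cv2.imwrite('pics/w4.png',W); np.savez('w4.npz',**c)
print(proj(c,np.array([.529,.005,.12])))
```

```text
clock 8.9 tcp [ 0.5495 -0.0777  0.2451] dist 0.008216744393488433 turn [-0.1086  0.5882 -0.3139] F [ 0.4799 -0.1714  0.1821] w 0.014665821136299006
[ 0.0015  0.0005 -0.0081] [-0.11  0.59 -0.31]
joints [ 0.0441  0.4746  0.0117  1.5755 -0.0457  1.4489 -1.6715]
[175.1501 169.8915]
```

View pics/w4.png

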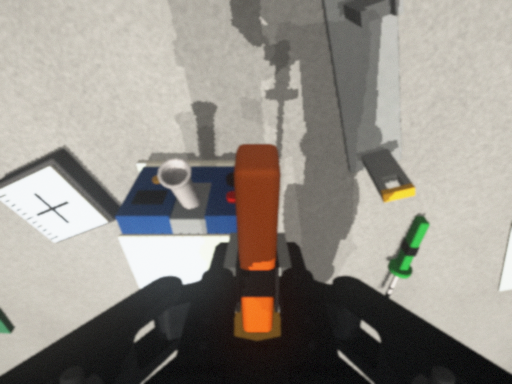

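Run:
```python
from h import *
W=cv2.imread('pics/w4.png')
cv2.imwrite('pics/w4m.png',cv2.resize(W[145:245,110:250],None,fx=5.6,fy=5.6,interpolation=cv2.INTER_CUBIC))
```

```text
(no output)
```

View pics/w4m.png

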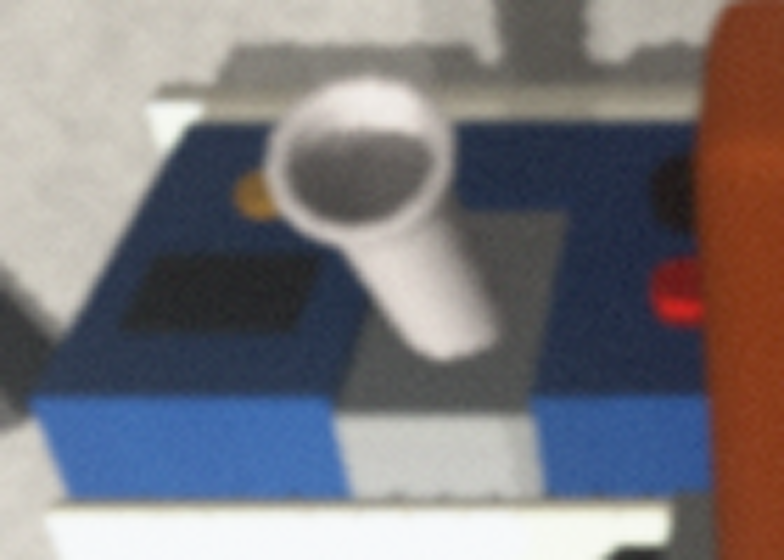

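Run:
```python
from h import *
from scipy.optimize import least_squares
ct=viewer.calibration('top'); cs=viewer.calibration('scene'); c3=dict(np.load('w3.npz')); c4=dict(np.load('w4.npz'))
V=[(c3,(35.5,187)),(c4,(174,173.4)),(cs,(244.75,198.95)),(ct,(280.55,198.75))]
for c,u in V: print(onz(c,u,.12))
f=lambda X:np.concatenate([(proj(c,X)-u) for c,u in V]+[[ (X[2]-.12)/.001]])
s=least_squares(f,[.53,0,.12]); print(s.x,s.fun)
# roof front edge yaw & corner
a,b=[onz(c4,(110+x/5.6-.4,145+y/5.6-.4),.115) for x,y in ((50,508),(670,503))]; d=a-b; print(a,b,'unit yaw',np.degrees(np.arctan2(d[1],d[0]))-90)
a,b=[onz(c4,(110+x/5.6-.4,145+y/5.6-.4),.115) for x,y in ((352,497),(545,493))]; print('patch',a,b,(a+b)/2)
o=monitor.get_obs(); R=Ro.from_rotvec(o['orientation']).as_matrix(); print(np.degrees(np.arctan2(R[1,0],R[0,0])))
# level reader cross
for u in ((52,208),): print('cross w4',onz(c4,u,.036))
```

```text
[0.5261 0.0083 0.12  ]
[0.5253 0.0075 0.12  ]
[0.5278 0.0063 0.12  ]
[0.5305 0.0039 0.12  ]
[0.5266 0.0072 0.1206] [ 0.6209  0.0735 -0.3653 -0.7492  0.1584 -0.5278 -1.0521  1.2163  0.6355]
[0.4502 0.1029 0.115 ] [ 0.4298 -0.0243  0.115 ] unit yaw -9.086135602650927
patch [0.4427 0.04   0.115 ] [0.4371 0.0004 0.115 ] [0.4399 0.0202 0.115 ]
-9.763051486017986
cross w4 [0.4465 0.2379 0.036 ]
```

```bash
cat >> h.py <<'E'
M=np.array([.5268,.0065,.120]); UY=-9.2
def gpose(o=None):
    o=o or monitor.get_obs(); R=Ro.from_rotvec(o['orientation']).as_matrix(); g=o['tcp_pos']-.019*R[:,2]
    gx=R@np.array([np.cos(np.radians(20)),0,-np.sin(np.radians(20))]); return g,gx
def rep():
    g,gx=gpose(); a=axis(UY); tip=g-.145*gx; lat=(tip-M)-((tip-M)@a)*a
    print('g',g,'gx yaw',np.degrees(np.arctan2(gx[1],gx[0])),'pitch',np.degrees(np.arcsin(gx[2])),'tip',tip,'s_collar',(g-.055*gx-M)@a,'s_tip',(tip-M)@a,'tip off axis',lat)
E
python3 - <<'E'
from h import *
rep(); p,Rt=tcp_for(M+.185*axis(UY),UY,30); plan(p,Rt,7)
E
```

```text
g [ 0.5561 -0.079   0.2629] gx yaw -9.756466503981214 pitch -0.5894157183785389 tip [ 0.4132 -0.0545  0.2644] s_collar 0.060963394229158016 s_tip -0.016508174294766365 tip off axis [-0.0995 -0.0633  0.1526]
clock 8.95 tcp [ 0.5495 -0.0779  0.2451] dist 0.15897602300615113 turn [-0.0338 30.5893 -0.5622] F [ 0.5791 -0.0221 -1.7868] w 0.014934875724422527
[ 0.0195 -0.0116  0.0005] [-0.    4.37 -0.08]
[ 0.0195 -0.0115  0.002 ] [-0.    4.37 -0.08]
[ 0.0193 -0.0115  0.0034] [-0.    4.37 -0.08]
[ 0.019  -0.0115  0.0049] [-0.    4.37 -0.08]
[ 0.0186 -0.0115  0.0063] [-0.    4.37 -0.08]
[ 0.018  -0.0114  0.0077] [-0.    4.37 -0.08]
[ 0.0174 -0.0114  0.0091] [-0.    4.37 -0.08]
joints [ 0.0443  0.4746  0.0119  1.5755 -0.0456  1.4489 -1.6716]
```

{"api": "drive_tool", "payload": {"commands": [{"linear": [0.0195,-0.0115,0],"dr": [0,3,0],"jaw": 1},{"linear": [0.0195,-0.0115,0.001],"dr": [0,4,0],"jaw": 1},{"linear": [0.0195,-0.0115,0.0025],"dr": [0,4.4,0],"jaw": 1},{"linear": [0.019,-0.0115,0.004],"dr": [0,4.8,-0.1],"jaw": 1},{"linear": [0.0185,-0.0115,0.006],"dr": [0,4.8,-0.1],"jaw": 1},{"linear": [0.018,-0.0115,0.0075],"dr": [0,4.8,-0.1],"jaw": 1},{"linear": [0,0,0],"dr": [0,0,0],"jaw": 1},{"linear": [0,0,0],"dr": [0,0,0],"jaw": 1}]}}

```text
clock: 9.95
tcp_pos: [0.6727, -0.0344, 0.2004]
orientation: [3.114, -0.266, 0.156]
contact_force: [-0.0, 0.1, -1.5]
grip_width: 0.0151
```

Run:
```python
from h import *
rep(); p,Rt=tcp_for(M+.185*axis(UY),UY,30); plan(p,Rt,2)
```

```text
g [ 0.6708 -0.034   0.2193] gx yaw -9.667828054168224 pitch 25.74801337243035 tip [ 0.5421 -0.0121  0.1563] s_collar 0.1235073053131927 s_tip 0.03375736017878477 tip off axis [-0.0136 -0.0139  0.0194]
clock 9.95 tcp [ 0.6727 -0.0344  0.2004] dist 0.022419286291982674 turn [ 0.3202  4.2529 -0.5461] F [-0.006   0.1313 -1.5428] w 0.015083078130541239
[ 0.006  -0.0086  0.0039] [ 0.16  2.13 -0.27]
[ 0.0059 -0.0086  0.0041] [ 0.16  2.13 -0.27]
joints [-0.0589  0.4516  0.0062  1.674   0.0298  0.9193 -1.8117]
```

{"api": "drive_tool", "payload": {"commands": [{"linear": [0.006,-0.0085,0.004],"dr": [0.15,2.1,-0.25],"jaw": 1},{"linear": [0.006,-0.0085,0.004],"dr": [0.15,2.1,-0.25],"jaw": 1},{"linear": [0,0,0],"dr": [0,0,0],"jaw": 1},{"linear": [0,0,0],"dr": [0,0,0],"jaw": 1}]}}

```text
clock: 10.45
tcp_pos: [0.6883, -0.0243, 0.1947]
orientation: [3.103, -0.259, 0.266]
contact_force: [-0.4, -1.0, -1.1]
grip_width: 0.0147
```

Run:
```python
from h import *
rep(); p,Rt=tcp_for(M+.185*axis(UY),UY,30); plan(p,Rt,1)
g,gx=gpose()
for n in ('scene','top'):
    im=viewer.grab_frame(n)[:,:,::-1].copy(); cv2.imwrite(f'pics/{n}2.png',im); c=viewer.calibration(n)
    print(n,[proj(c,g-s*gx) for s in (.055,.1,.145)])
    u=proj(c,M).astype(int); cv2.imwrite(f'pics/{n}2c.png',cv2.resize(im[u[1]-35:u[1]+65,u[0]-60:u[0]+60],None,fx=6,fy=6,interpolation=cv2.INTER_CUBIC)); print('crop',u-[60,35])
```

```text
g [ 0.6851 -0.0237  0.2134] gx yaw -9.46927898977881 pitch 29.82753061290675 tip [ 0.561  -0.003   0.1413] s_collar 0.13121677556218533 s_tip 0.04121793007581119 tip off axis [-0.001  -0.0038  0.0007]
clock 10.45 tcp [ 0.6883 -0.0243  0.1947] dist 0.004762046745990546 turn [ 0.1891  0.1728 -0.317 ] F [-0.4487 -0.9534 -1.0626] w 0.014706510906449005
[-0.001  -0.0046  0.0007] [ 0.19  0.17 -0.32]
joints [-0.0832  0.4482  0.01    1.7017  0.0526  0.8263 -1.8442]
scene [array([248.1006, 218.2994]), array([246.3363, 210.9601]), array([244.7221, 204.2454])]
crop [184 163]
top [array([288.3486, 161.4752]), array([285.722 , 175.1348]), array([283.1691, 188.4109])]
crop [219 164]
```

View pics/scene2c.png

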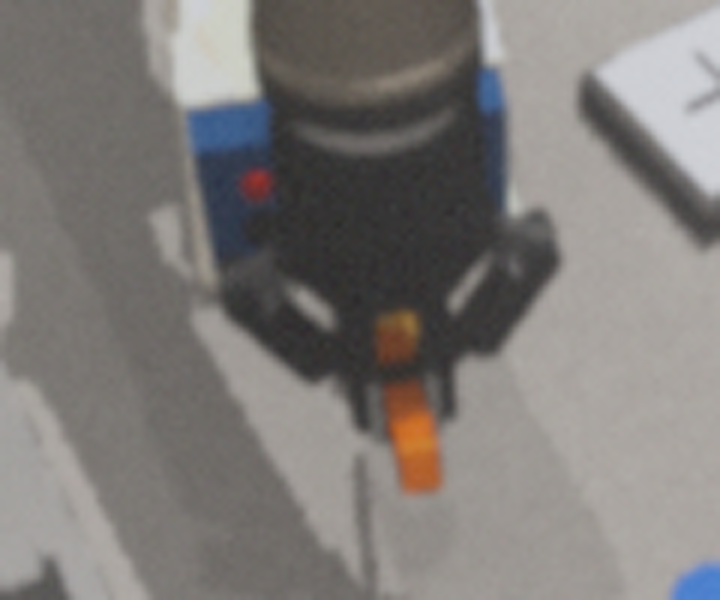

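View pics/top2c.png

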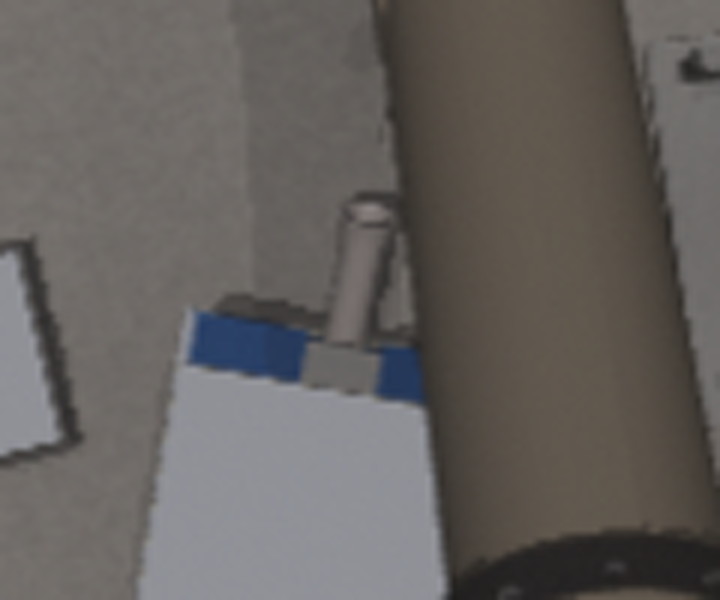

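The arm hides the tip from both fixed cameras here, so I'll rely on the measured mouth. First a fine correction, then a slow insertion while watching the forces.

{"api": "drive_tool", "payload": {"commands": [{"linear": [-0.001,-0.0045,0.0005],"dr": [0.2,0.2,-0.3],"jaw": 1},{"linear": [0,0,0],"dr": [0,0,0],"jaw": 1},{"linear": [0,0,0],"dr": [0,0,0],"jaw": 1}]}}

```text
clock: 10.92
tcp_pos: [0.6882, -0.0197, 0.1942]
orientation: [3.106, -0.251, 0.273]
contact_force: [-0.0, 0.2, -1.0]
grip_width: 0.0152
```

Run:
```python
from h import *
rep(); p,Rt=tcp_for(M+.185*axis(UY),UY,30); plan(p,Rt,1)
```

```text
g [ 0.6849 -0.0192  0.2129] gx yaw -9.241863375117639 pitch 30.044820422909293 tip [0.5611 0.0009 0.1403] s_collar 0.13020145541401162 s_tip 0.04020150096062849 tip off axis [-0.0001  0.      0.0002]
clock 10.925 tcp [ 0.6882 -0.0197  0.1942] dist 0.0004072145972677564 turn [-0.0269 -0.0448 -0.0288] F [-0.0364  0.1998 -1.0267] w 0.015200563533991336
[-0.0001 -0.0001  0.0004] [-0.03 -0.04 -0.03]
joints [-0.0867  0.4466  0.0068  1.706   0.0524  0.8193 -1.8452]
```

{"api": "drive_tool", "payload": {"commands": [{"linear": [-0.0094,0,0.0034],"dr": [0,0,0],"jaw": 1},{"linear": [-0.0094,0,0.0034],"dr": [0,0,0],"jaw": 1},{"linear": [-0.0094,0,0.0034],"dr": [0,0,0],"jaw": 1},{"linear": [-0.0094,0,0.0034],"dr": [0,0,0],"jaw": 1},{"linear": [-0.0094,0,0.0034],"dr": [0,0,0],"jaw": 1},{"linear": [0,0,0],"dr": [0,0,0],"jaw": 1},{"linear": [0,0,0],"dr": [0,0,0],"jaw": 1}]}}

```text
clock: 11.8
tcp_pos: [0.6414, -0.0122, 0.1672]
orientation: [3.106, -0.25, 0.271]
contact_force: [0.5, -0.7, -0.6]
grip_width: 0.0151
```

Run:
```python
from h import *
rep(); p,Rt=tcp_for(M+.100*axis(UY),UY,30); plan(p,Rt,1)
c=viewer.calibration('wrist'); W=viewer.grab_frame('wrist')[:,:,::-1].copy(); cv2.imwrite('pics/w5.png',W)
W=viewer.grab_frame('scene')[:,:,::-1].copy(); cv2.imwrite('pics/scene3.png',cv2.resize(W[150:270,180:320],None,fx=5,fy=5))
```

```text
g [ 0.6381 -0.0117  0.1859] gx yaw -9.213161023506503 pitch 29.977610619303004 tip [0.5141 0.0085 0.1134] s_collar 0.07562256607548361 s_tip -0.014377425271846992 tip off axis [-0.0004 -0.      0.0006]
clock 11.8 tcp [ 0.6414 -0.0122  0.1672] dist 0.030622612993205334 turn [-0.0155  0.0224 -0.0065] F [ 0.5405 -0.6871 -0.6471] w 0.0150633219921604
[-0.0285 -0.0001  0.0111] [-0.02  0.02 -0.01]
joints [-0.1039  0.4052  0.0037  1.8421  0.0648  0.7269 -1.877 ]
```

View pics/scene3.png

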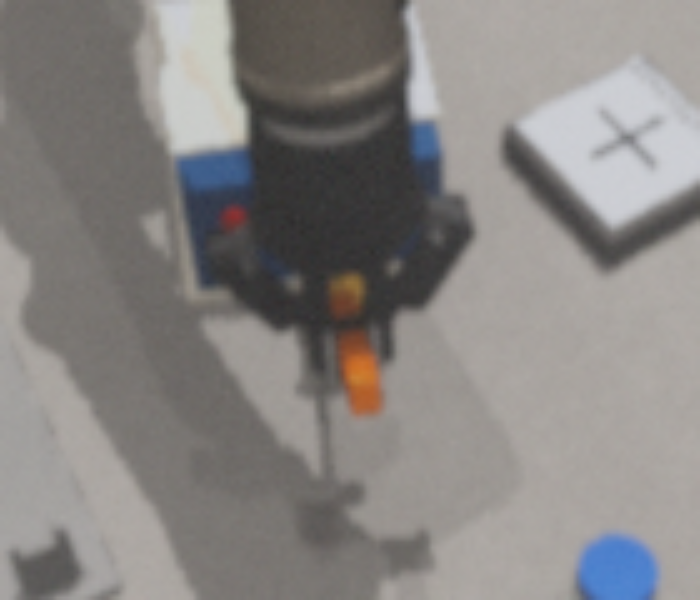

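View pics/w5.png

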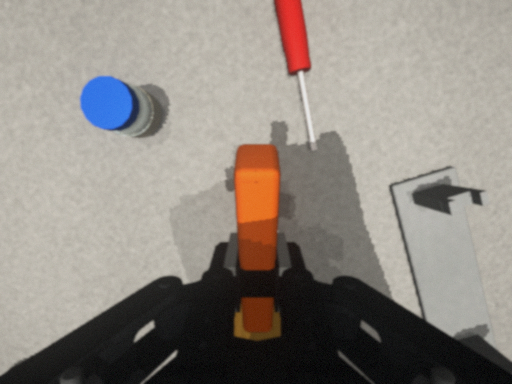

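No contact forces so far, with the tip about 14 mm inside the funnel. The handle is unchanged in the grip and the jar and screwdriver are untouched. Continuing.

{"api": "drive_tool", "payload": {"commands": [{"linear": [-0.006,0,0.0025],"dr": [0,0,0],"jaw": 1},{"linear": [-0.006,0,0.0023],"dr": [0,0,0],"jaw": 1},{"linear": [-0.006,0,0.0022],"dr": [0,0,0],"jaw": 1},{"linear": [-0.006,0,0.0022],"dr": [0,0,0],"jaw": 1},{"linear": [0,0,0],"dr": [0,0,0],"jaw": 1}]}}

```text
clock: 12.52
tcp_pos: [0.6181, -0.0085, 0.1528]
orientation: [3.106, -0.25, 0.271]
contact_force: [-0.8, -0.5, -1.5]
grip_width: 0.015
```

Run:
```python
from h import *
rep(); p,Rt=tcp_for(M+.075*axis(UY),UY,30); plan(p,Rt,1); print(monitor.get_obs()['moment'])
```

```text
g [ 0.6149 -0.008   0.1716] gx yaw -9.223951348386306 pitch 29.956957340983045 tip [0.4909 0.0122 0.0991] s_collar 0.048065114933979344 s_tip -0.04193485376968041 tip off axis [-0.0001 -0.0001  0.0001]
clock 12.525 tcp [ 0.6181 -0.0085  0.1528] dist 0.028052486565679918 turn [-0.0083  0.043  -0.0191] F [-0.838  -0.4793 -1.5491] w 0.015025396298986693
[-0.0263 -0.0002  0.0096] [-0.01  0.04 -0.02]
joints [-0.1142  0.3886  0.003   1.9079  0.0721  0.6788 -1.8955]
[ 0.0005  0.207  -0.0492]
```

{"api": "drive_tool", "payload": {"commands": [{"linear": [-0.006,0,0.0022],"dr": [0,0,0],"jaw": 1},{"linear": [-0.006,0,0.0022],"dr": [0,0,0],"jaw": 1},{"linear": [-0.006,0,0.0022],"dr": [0,0,0],"jaw": 1},{"linear": [-0.006,0,0.0022],"dr": [0,0,0],"jaw": 1},{"linear": [-0.006,0,0.0022],"dr": [0,0,0],"jaw": 1},{"linear": [-0.003,0,0.001],"dr": [0,0,0],"jaw": 1},{"linear": [0,0,0],"dr": [0,0,0],"jaw": 1}]}}

```text
clock: 13.4
tcp_pos: [0.5861, -0.0032, 0.1342]
orientation: [3.106, -0.25, 0.271]
contact_force: [0.2, 0.3, -0.7]
grip_width: 0.015
```

Run:
```python
from h import *
rep(); p,Rt=tcp_for(M+.055*axis(UY),UY,30); plan(p,Rt,1); print(monitor.get_obs()['moment'])
```

```text
g [ 0.5828 -0.0027  0.153 ] gx yaw -9.214502130619593 pitch 29.97909660616377 tip [0.4588 0.0175 0.0805] s_collar 0.010625094264208221 s_tip -0.07937489758351327 tip off axis [-0.0001 -0.      0.0002]
clock 13.4 tcp [ 0.5861 -0.0032  0.1342] dist 0.010620083347898985 turn [-0.0164  0.0209 -0.0074] F [ 0.2373  0.2798 -0.7185] w 0.015013826295154057
[-0.0099 -0.0001  0.0038] [-0.02  0.02 -0.01]
joints [-0.1311  0.3674  0.003   1.9958  0.0836  0.6129 -1.9242]
[0.0404 0.1939 0.0345]
```

{"api": "drive_tool", "payload": {"commands": [{"linear": [-0.0028,0,0.001],"dr": [0,0,0],"jaw": 1},{"linear": [-0.0028,0,0.001],"dr": [0,0,0],"jaw": 1},{"linear": [-0.0028,0,0.001],"dr": [0,0,0],"jaw": 1}]}}

```text
clock: 13.78
tcp_pos: [0.5787, -0.0019, 0.13]
orientation: [3.106, -0.251, 0.273]
contact_force: [-0.2, -0.2, -1.8]
grip_width: 0.0147
```

Run:
```python
from h import *
rep(); o=monitor.get_obs(); print(o['contact_force'],o['contact_force']@axis(UY),o['moment'])
```

```text
g [ 0.5754 -0.0014  0.1487] gx yaw -9.243080270890019 pitch 30.041786116790302 tip [0.4515 0.0188 0.0761] s_collar 0.0020094622586225687 s_tip -0.08799049473423012 tip off axis [-0.      0.0001  0.0001]
[-0.214  -0.2215 -1.8406] -1.0725937203720823 [ 0.0555  0.1863 -0.0223]
```

{"api": "drive_tool", "payload": {"commands": [{"linear": [-0.0028,0,0.001],"dr": [0,0,0],"jaw": 1},{"linear": [-0.0028,0,0.001],"dr": [0,0,0],"jaw": 1}]}}

```text
clock: 14.02
tcp_pos: [0.5777, -0.0018, 0.1295]
orientation: [3.105, -0.252, 0.288]
contact_force: [4.8, -2.3, 6.2]
grip_width: 0.015
```

Run:
```python
from h import *
rep(); o=monitor.get_obs(); print(o['contact_force'],o['contact_force']@axis(UY),o['moment'])
```

```text
g [ 0.5742 -0.0013  0.1482] gx yaw -9.330166701065137 pitch 30.571113707079434 tip [0.4511 0.019  0.0745] s_collar 0.0007413851668901251 s_tip -0.0892539706095125 tip off axis [ 0.0006  0.0001 -0.0009]
[ 4.778  -2.2725  6.2345] 7.516536355211145 [-0.495  -0.9251 -0.0658]
```

Stopped at s ≈ 0.7 mm with about 7.5 N along the axis, so the collar is on the rim. Pressing a bit more and holding.

{"api": "drive_tool", "payload": {"commands": [{"linear": [-0.005,0,0.0018],"dr": [0,0,0],"jaw": 1},{"linear": [-0.006,0,0.0022],"dr": [0,0,0],"jaw": 1},{"linear": [-0.006,0,0.0022],"dr": [0,0,0],"jaw": 1}]}}

```text
clock: 14.4
tcp_pos: [0.578, -0.0016, 0.1307]
orientation: [3.103, -0.256, 0.34]
contact_force: [9.2, -4.8, 10.5]
grip_width: 0.0148
```

Run:
```python
from h import *
rep(); o=monitor.get_obs(); print(o['contact_force'],o['contact_force']@axis(UY),o['moment'])
W=viewer.grab_frame('wrist')[:,:,::-1].copy(); cv2.imwrite('pics/w6.png',W)
W=viewer.grab_frame('scene')[:,:,::-1].copy(); cv2.imwrite('pics/scene4.png',cv2.resize(W[150:270,180:320],None,fx=5,fy=5))
o=monitor.get_obs(); print(o['contact_force'],o['contact_force']@axis(UY),o['moment'])
```

```text
g [ 0.574  -0.001   0.1492] gx yaw -9.687761673866389 pitch 32.47890553207625 tip [0.4534 0.0196 0.0714] s_collar 0.0010339231789801334 s_tip -0.08887947345506858 tip off axis [ 0.0026  0.0007 -0.0042]
[ 9.1592 -4.7701 10.5353] 13.75822013417146 [-0.8211 -1.3498  0.0263]
[ 9.2541 -3.9105  9.5933] 13.249250188882225 [-0.8078 -1.5133 -0.0251]
```

View pics/w6.png

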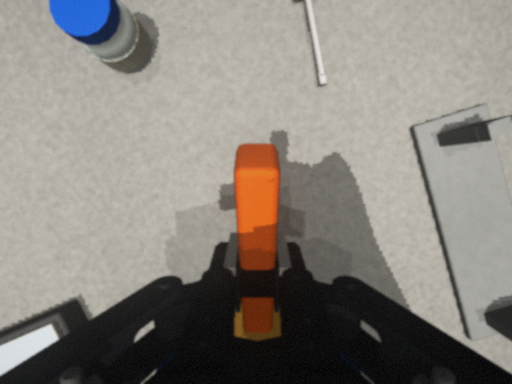

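View pics/scene4.png

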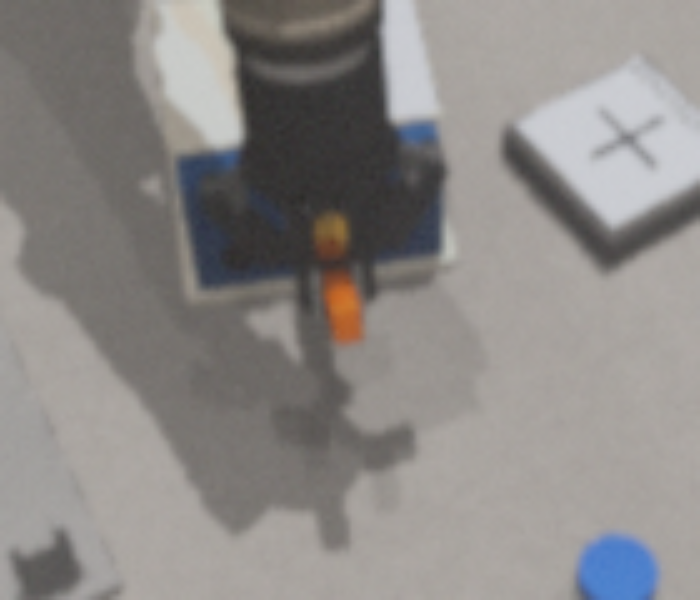

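The collar seats at s ≈ 1 mm with about 13 N, but the arm has yielded about 2.5° in pitch. I'll straighten it while still pressing, so the fit is well inside tolerance.

{"api": "drive_tool", "payload": {"commands": [{"linear": [-0.003,0,0.001],"dr": [0,-2,0.3],"jaw": 1},{"linear": [-0.004,0,0.0015],"dr": [0,-1.5,0],"jaw": 1},{"linear": [-0.004,0,0.0015],"dr": [0,-1.2,0],"jaw": 1}]}}

```text
clock: 14.88
tcp_pos: [0.5772, -0.001, 0.1297]
orientation: [3.121, -0.266, 0.242]
contact_force: [10.0, -3.6, 0.5]
grip_width: 0.0148
```

Run:
```python
from h import *
rep(); o=monitor.get_obs(); print(o['contact_force'],o['contact_force']@axis(UY),o['moment'])
```

```text
g [ 0.5743 -0.0008  0.1485] gx yaw -10.096943598200784 pitch 28.792736623044533 tip [0.4492 0.0215 0.0787] s_collar 0.0008889181617603747 s_tip -0.08908273407135571 tip off axis [-0.0014  0.0027  0.0032]
[ 9.9801 -3.5875  0.4851] 9.271113655219882 [-0.8674 -2.2448  0.0428]
```

{"api": "drive_tool", "payload": {"commands": [{"linear": [-0.003,0,0.001],"dr": [0,0.8,-0.6],"jaw": 1},{"linear": [-0.003,0,0.001],"dr": [0,0,0],"jaw": 1}]}}

```text
clock: 15.12
tcp_pos: [0.5774, -0.0007, 0.13]
orientation: [3.118, -0.251, 0.281]
contact_force: [4.6, -3.4, 5.1]
grip_width: 0.0145
```

Run:
```python
from h import *
rep(); o=monitor.get_obs(); print(o['contact_force'],o['contact_force']@axis(UY),o['moment'])
```

```text
g [ 0.574  -0.0004  0.1487] gx yaw -9.5945130640164 pitch 30.24315816037739 tip [0.4505 0.0205 0.0757] s_collar 0.0006870259235741305 s_tip -0.08931056741870319 tip off axis [0.0001 0.0016 0.0003]
[ 4.6449 -3.3836  5.0624] 6.970594676434713 [-0.5888 -0.9277 -0.0379]
```

The collar is firmly seated: s 0.7 mm, tip within about 2 mm, and about 7 N. Withdrawing along the axis.

{"api": "drive_tool", "payload": {"commands": [{"linear": [0.004,0,-0.0014],"dr": [0,0,0],"jaw": 1},{"linear": [0.007,0,-0.0026],"dr": [0,0,0],"jaw": 1},{"linear": [0.0095,0,-0.0034],"dr": [0,0,0],"jaw": 1},{"linear": [0.0095,0,-0.0034],"dr": [0,0,0],"jaw": 1},{"linear": [0,0,0],"dr": [0,0,0],"jaw": 1}]}}

```text
clock: 15.75
tcp_pos: [0.6036, -0.005, 0.1448]
orientation: [3.119, -0.251, 0.269]
contact_force: [0.7, -0.0, -0.7]
grip_width: 0.0148
```

Run:
```python
from h import *
rep(); p,Rt=tcp_for(M+.185*axis(UY),UY,30); plan(p,Rt,8)
```

```text
g [ 0.6004 -0.0048  0.1635] gx yaw -9.531027231076282 pitch 29.819146361196218 tip [0.4763 0.0161 0.0914] s_collar 0.031184918033576956 s_tip -0.058813505003549656 tip off axis [-0.0002  0.0014  0.0008]
clock 15.75 tcp [ 0.6036 -0.005   0.1448] dist 0.09887618412112933 turn [-0.7068  0.1788 -0.0494] F [ 0.7024 -0.0473 -0.6604] w 0.014782401591573544
[ 0.0116  0.     -0.0042] [-0.09  0.02 -0.01]
[ 0.0116  0.0001 -0.0042] [-0.09  0.02 -0.01]
[ 0.0116  0.0001 -0.0042] [-0.09  0.02 -0.01]
[ 0.0116  0.0001 -0.0042] [-0.09  0.02 -0.01]
[ 0.0116  0.0001 -0.0042] [-0.09  0.02 -0.01]
[ 0.0116  0.0001 -0.0042] [-0.09  0.02 -0.01]
[ 0.0116  0.0001 -0.0042] [-0.09  0.02 -0.01]
[ 0.0116  0.0001 -0.0042] [-0.09  0.02 -0.01]
joints [-0.1078  0.3783 -0.0073  1.9467  0.0615  0.6491 -1.8913]
```

{"api": "drive_tool", "payload": {"commands": [{"linear": [0.0116,0,-0.0042],"dr": [0,0,0],"jaw": 1},{"linear": [0.0116,0,-0.0042],"dr": [0,0,0],"jaw": 1},{"linear": [0.0116,0,-0.0042],"dr": [0,0,0],"jaw": 1},{"linear": [0.0116,0,-0.0042],"dr": [0,0,0],"jaw": 1},{"linear": [0.0116,0,-0.0042],"dr": [0,0,0],"jaw": 1},{"linear": [0.0116,0,-0.0042],"dr": [0,0,0],"jaw": 1},{"linear": [0.0116,0,-0.0042],"dr": [0,0,0],"jaw": 1},{"linear": [0.0116,0,-0.0042],"dr": [0,0,0],"jaw": 1}]}}

```text
clock: 16.75
tcp_pos: [0.6933, -0.0201, 0.1964]
orientation: [3.119, -0.25, 0.267]
contact_force: [-0.5, -0.7, -0.8]
grip_width: 0.0148
```

Run:
```python
from h import *
rep()
X=np.array([.448,.2365,.036])
# level gauge, yaw toward +x: choose yaw
for yaw in (-9.2,10,28):
    y=np.radians(yaw); g=X+[0,0,.04]+.145*np.array([np.cos(y),np.sin(y),0]); print(yaw,g,tcp_for(g,yaw,0)[0])
```

```text
g [ 0.6901 -0.0199  0.2151] gx yaw -9.50973201000399 pitch 29.74498031096321 tip [0.5659 0.0009 0.1432] s_collar 0.1358098961151798 s_tip 0.04581177640337568 tip off axis [-0.      0.0008  0.0003]
-9.2 [0.5911 0.2133 0.076 ] [0.5847 0.2144 0.0581]
10 [0.5908 0.2617 0.076 ] [0.5844 0.2606 0.0581]
28 [0.576  0.3046 0.076 ] [0.5703 0.3015 0.0581]
```

Run:
```python
from h import *
p,Rt=tcp_for((.68,.12,.25),0,0); plan(p,Rt,8)
```

```text
clock 16.75 tcp [ 0.6933 -0.0201  0.1964] dist 0.14598123425464077 turn [ -1.5192 -29.7387  -9.1182] F [-0.5045 -0.7006 -0.8489] w 0.01479801375700112
[-0.0044 -0.017  -0.0051] [-0.19 -3.72 -1.14]
[-0.0044 -0.017  -0.0049] [-0.19 -3.72 -1.14]
[-0.0044 -0.0171 -0.0046] [-0.19 -3.72 -1.14]
[-0.0043 -0.0172 -0.0044] [-0.19 -3.72 -1.14]
[-0.0043 -0.0172 -0.0042] [-0.19 -3.72 -1.14]
[-0.0042 -0.0173 -0.004 ] [-0.19 -3.72 -1.14]
[-0.0041 -0.0174 -0.0038] [-0.19 -3.72 -1.14]
[-0.004  -0.0175 -0.0035] [-0.19 -3.72 -1.14]
joints [-0.0728  0.4539 -0.0013  1.6877  0.038   0.832  -1.8282]
```

{"api": "drive_tool", "payload": {"commands": [{"linear": [0,-0.01,-0.01],"dr": [-0.2,-3.7,-1.1],"jaw": 1},{"linear": [-0.004,-0.017,-0.005],"dr": [-0.2,-3.7,-1.1],"jaw": 1},{"linear": [-0.004,-0.017,-0.005],"dr": [-0.2,-3.7,-1.1],"jaw": 1},{"linear": [-0.004,-0.017,-0.004],"dr": [-0.2,-3.7,-1.1],"jaw": 1},{"linear": [-0.004,-0.017,-0.004],"dr": [-0.2,-3.7,-1.1],"jaw": 1},{"linear": [-0.004,-0.017,-0.004],"dr": [-0.2,-3.7,-1.1],"jaw": 1},{"linear": [-0.004,-0.0175,-0.004],"dr": [-0.2,-3.7,-1.1],"jaw": 1},{"linear": [-0.004,-0.0175,-0.003],"dr": [-0.2,-3.7,-1.1],"jaw": 1}]}}

```text
clock: 17.75
tcp_pos: [0.681, 0.1119, 0.2411]
orientation: [3.09, -0.008, -0.562]
contact_force: [1.0, 0.4, -1.2]
grip_width: 0.0147
```

Run:
```python
from h import *
rep(); p,Rt=tcp_for((.591,.262,.20),10,0); plan(p,Rt,8)
```

```text
g [0.6876 0.1119 0.2589] gx yaw -0.27130613265041326 pitch -0.6299562604301381 tip [0.5427 0.1126 0.2605] s_collar 0.14562218925357887 s_tip 0.06912379752375489 tip off axis [-0.0432  0.1157  0.106 ]
clock 17.75 tcp [0.681  0.1119 0.2411] dist 0.1869483004527699 turn [-3.4514  0.6392 -9.6735] F [ 0.9683  0.4228 -1.2471] w 0.014672000295559436
[-0.0088 -0.0186  0.0111] [-0.43  0.08 -1.21]
[-0.0084 -0.0188  0.011 ] [-0.43  0.08 -1.21]
[-0.008  -0.0191  0.0108] [-0.43  0.08 -1.21]
[-0.0076 -0.0193  0.0107] [-0.43  0.08 -1.21]
[-0.0072 -0.0196  0.0105] [-0.43  0.08 -1.21]
[-0.0068 -0.0198  0.0104] [-0.43  0.08 -1.21]
[-0.0064 -0.02    0.0102] [-0.43  0.08 -1.21]
[-0.006  -0.0202  0.01  ] [-0.43  0.08 -1.21]
joints [-0.1846  0.7122 -0.06    1.18   -0.0433  1.6009 -1.8065]
```

{"api": "drive_tool", "payload": {"commands": [{"linear": [-0.009,-0.0185,0.011],"dr": [-0.4,0.1,-1.2],"jaw": 1},{"linear": [-0.0085,-0.019,0.011],"dr": [-0.4,0.1,-1.2],"jaw": 1},{"linear": [-0.008,-0.019,0.011],"dr": [-0.4,0.1,-1.2],"jaw": 1},{"linear": [-0.0075,-0.0195,0.0105],"dr": [-0.4,0.1,-1.2],"jaw": 1},{"linear": [-0.007,-0.0195,0.0105],"dr": [-0.4,0.1,-1.2],"jaw": 1},{"linear": [-0.007,-0.02,0.0105],"dr": [-0.4,0.1,-1.2],"jaw": 1},{"linear": [-0.0065,-0.02,0.01],"dr": [-0.4,0.1,-1.2],"jaw": 1},{"linear": [0,0,0],"dr": [0,0,0],"jaw": 1}]}}

```text
clock: 18.75
tcp_pos: [0.5884, 0.2535, 0.1857]
orientation: [3.061, 0.254, -0.535]
contact_force: [1.0, -0.6, -0.9]
grip_width: 0.0151
```

Run:
```python
from h import *
rep(); p,Rt=tcp_for((.591,.262,.078),10,0); plan(p,Rt,6)
for n in ('scene','top','wrist'):
    W=viewer.grab_frame(n)[:,:,::-1].copy(); cv2.imwrite(f'pics/{n}5.png',W)
```

```text
g [0.5948 0.2545 0.2036] gx yaw 9.447786794175034 pitch 0.19386993352890491 tip [0.4517 0.2307 0.2031] s_collar 0.020334310076566477 s_tip -0.05366800855921654 tip off axis [-0.0292  0.2167  0.1099]
clock 18.75 tcp [0.5884 0.2535 0.1857] dist 0.1258384904512107 turn [-0.4364 -0.1951 -0.4283] F [ 0.9799 -0.5935 -0.8702] w 0.015094525997561966
[ 0.0067 -0.0012  0.0198] [-0.07 -0.03 -0.07]
[ 0.0067 -0.0012  0.0198] [-0.07 -0.03 -0.07]
[ 0.0067 -0.0013  0.0198] [-0.07 -0.03 -0.07]
[ 0.0067 -0.0013  0.0198] [-0.07 -0.03 -0.07]
[ 0.0067 -0.0013  0.0198] [-0.07 -0.03 -0.07]
[ 0.0068 -0.0013  0.0198] [-0.07 -0.03 -0.07]
joints [-0.3638  0.6587 -0.1426  1.4018 -0.0262  1.4131 -1.8879]
```

View pics/scene5.png

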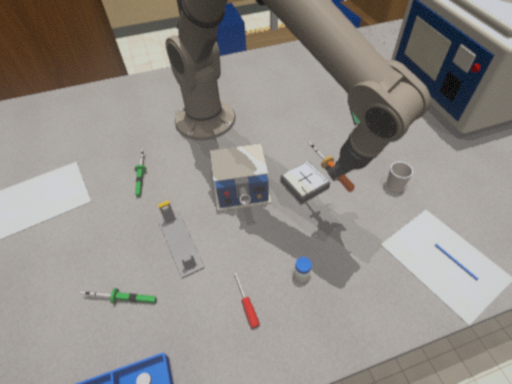

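View pics/top5.png

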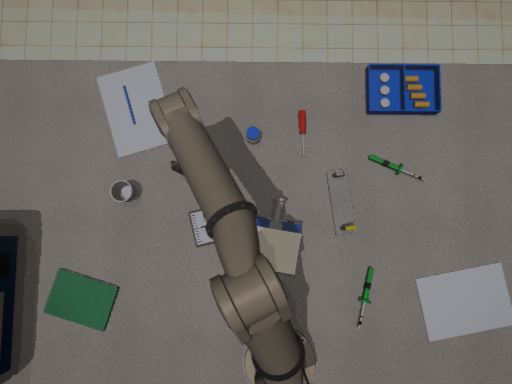

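View pics/wrist5.png

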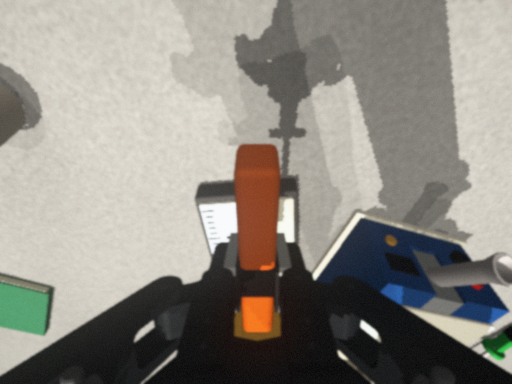

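The scene view shows the level gauge with its tip at about (313,146) above the plate, and the jar, screwdriver and cup in place. Descending.

{"api": "drive_tool", "payload": {"commands": [{"linear": [0.0065,-0.002,0.0195],"dr": [-0.2,-0.1,-0.2],"jaw": 1},{"linear": [0.0065,-0.002,0.0195],"dr": [-0.1,0,-0.1],"jaw": 1},{"linear": [0.0065,-0.002,0.0195],"dr": [0,0,0],"jaw": 1},{"linear": [0.0065,-0.001,0.0195],"dr": [0,0,0],"jaw": 1},{"linear": [0.0065,0,0.0195],"dr": [0,0,0],"jaw": 1},{"linear": [0,0,0],"dr": [0,0,0],"jaw": 1},{"linear": [0,0,0],"dr": [0,0,0],"jaw": 1}]}}

```text
clock: 19.77
tcp_pos: [0.5887, 0.2526, 0.0743]
orientation: [3.054, 0.245, -0.535]
contact_force: [0.6, 0.3, -0.5]
grip_width: 0.0145
```

Run:
```python
from h import *
rep(); p,Rt=tcp_for((.591,.262,.078),10,0); plan(p,Rt,1)
c=viewer.calibration('scene'); W=viewer.grab_frame('scene')[:,:,::-1].copy()
g,gx=gpose(); print('tip px pred',proj(c,g-.145*gx),'cross',proj(c,np.array([.448,.2365,.036])))
cv2.imwrite('pics/scene6.png',cv2.resize(W[130:220,270:400],None,fx=6,fy=6,interpolation=cv2.INTER_CUBIC))
```

```text
g [0.5951 0.2537 0.0922] gx yaw 9.234128590031998 pitch 0.10981492553805143 tip [0.4519 0.2304 0.0919] s_collar -0.0350080560471154 s_tip -0.10903706672501084 tip off axis [0.0184 0.2088 0.0264]
clock 19.775 tcp [0.5887 0.2526 0.0743] dist 0.016933407336950982 turn [-0.0428 -0.1083 -0.7997] F [ 0.6381  0.3436 -0.5002] w 0.014498495671765987
[ 0.0023 -0.0089  0.0142] [-0.04 -0.11 -0.8 ]
joints [-0.3673  0.7737 -0.1382  1.4657 -0.0081  1.2387 -1.889 ]
tip px pred [305.2593 167.063 ] cross [305.1306 177.1823]
```

View pics/scene6.png

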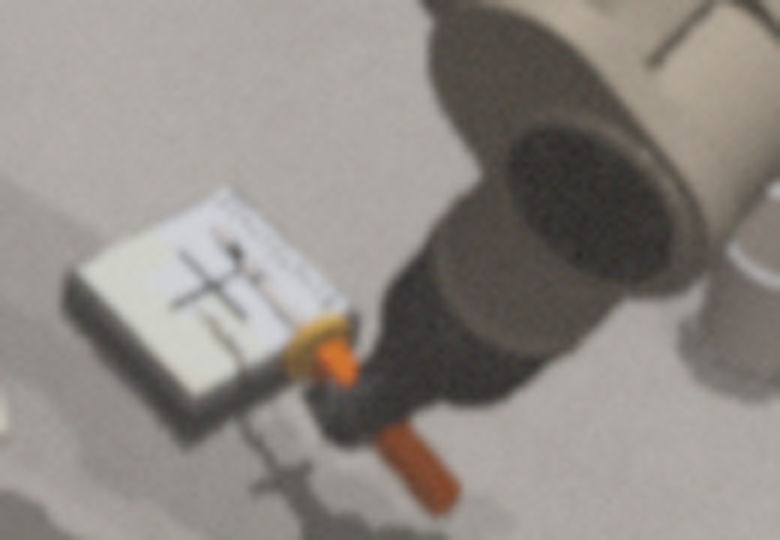

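The tip is seen at about (305.8,168), predicted (305.3,167.1). The cross is seen at about (305,178), predicted (305.1,177.2). They agree, so one final correction.

{"api": "drive_tool", "payload": {"commands": [{"linear": [0.001,-0.0045,0.007],"dr": [0,0,-0.4],"jaw": 1},{"linear": [0.001,-0.0045,0.007],"dr": [0,-0.1,-0.4],"jaw": 1},{"linear": [0,0,0],"dr": [0,0,0],"jaw": 1},{"linear": [0,0,0],"dr": [0,0,0],"jaw": 1},{"linear": [0,0,0],"dr": [0,0,0],"jaw": 1},{"linear": [0,0,0],"dr": [0,0,0],"jaw": 1}]}}

```text
clock: 20.58
tcp_pos: [0.5852, 0.2623, 0.0616]
orientation: [3.056, 0.269, -0.533]
contact_force: [-0.6, 0.3, -1.3]
grip_width: 0.0149
```

Run:
```python
from h import *
rep(); o=monitor.get_obs(); print(o['clock'],o['qvel'],o['contact_force'],o['grip_width'])
c=viewer.calibration('scene'); W=viewer.grab_frame('scene')[:,:,::-1].copy()
g,gx=gpose(); print('tip px pred',proj(c,g-.145*gx),'cross',proj(c,np.array([.448,.2365,.036])))
cv2.imwrite('pics/scene7.png',cv2.resize(W[130:220,270:400],None,fx=6,fy=6,interpolation=cv2.INTER_CUBIC))
cv2.imwrite('pics/scene7f.png',W)
S=cv2.imread('pics/scene0.png')
for n,(x0,y0,x1,y1) in dict(jar=(285,250,325,290),sd=(225,268,265,332)).items():
    print(n,np.abs(S[y0:y1,x0:x1].astype(int)-W[y0:y1,x0:x1]).mean())
```

```text
g [0.5915 0.2633 0.0795] gx yaw 10.049795434101387 pitch 0.20283873053169188 tip [0.4487 0.238  0.079 ] s_collar -0.04556074921211177 s_tip -0.11930414543180513 tip off axis [0.0239 0.215  0.0186]
20.575 [ 0.0012 -0.0012  0.0004 -0.0005 -0.001   0.0029  0.0024] [-0.6256  0.347  -1.2632] 0.014881389069750672
tip px pred [306.7445 168.4989] cross [305.1306 177.1823]
jar 11.94125
sd 8.872786458333334
```

View pics/scene7.png

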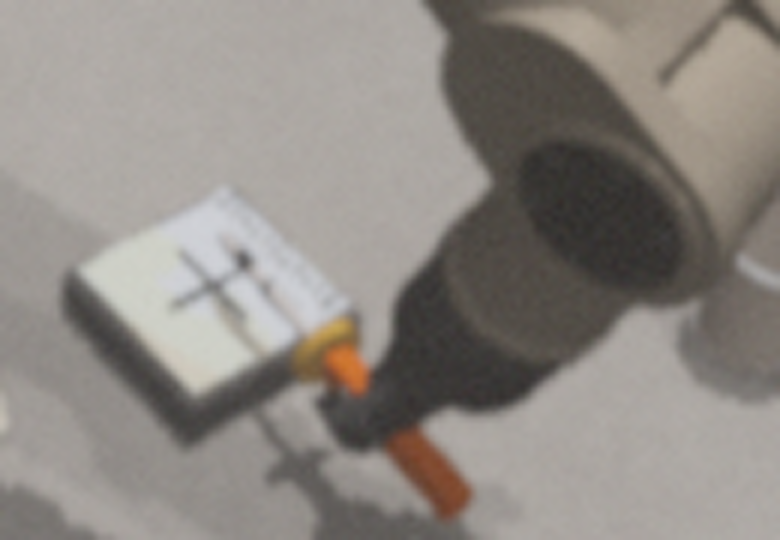

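View pics/scene7f.png

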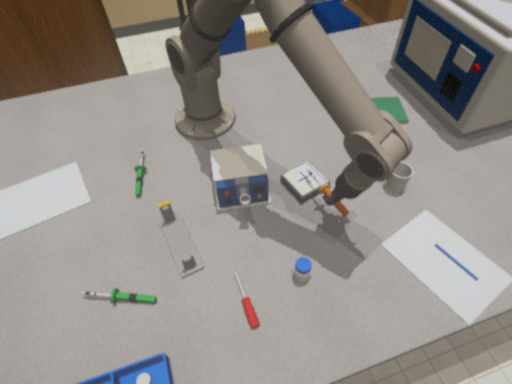

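The tip is about 43 mm above the plate and 2 mm from the cross, level to 0.2°, and the joints are still. The bystanders are at their original pixels: jar (303,270), screwdriver (247,300), cup (400,178). Handing in.

Run:
```python
from bench import job
print(job.hand_in())
```

```text
the job is handed in; nothing more can be done
None
```

I drew the orange gauge about 34 mm back out of the eye and lifted it. I then pushed it into the guide tube until the collar stopped, withdrew it, and held it level over the reading plate. The job was handed in at about 20.6 s; the hand-in reported no verdict.

**Insertion:** the arm met a firm stop with the collar face about 0.7–1 mm short of the measured mouth centre, pressing with about 7–14 N along the tube. The arm first yielded to 32.5° pitch, and my correction overshot to 28.8°. I brought it back to 30.2° while still pressing; by then the tip was within about 2 mm of its place. The arm hid the collar and mouth from both fixed cameras, so the seating was judged from force and the arm's position, not seen.

**Final pose:**

| Check | Result |
|---|---|
| Tip from the cross, seen from above | about 2 mm |
| Tip height above the plate | about 43 mm |
| Level | within 0.2° |
| Joint speeds | under 0.003 rad/s |
| Grip | jaws closed on the handle at about 15 mm |

- **Tip position:** it comes from the arm's pose. One step earlier, before the last correction of under 2 cm, the tip and cross in the scene picture were within about 1 pixel of prediction.
- **Bystanders:** by eye, the jar, screwdriver and cup are at their starting pixels. A simple picture difference at the jar and screwdriver was not zero (12 and 9 grey levels). I put that down to changed shadows and noise and did not look further.
- **Mouth measurement:** the camera views disagreed by up to about 5 mm on the mouth centre. The combined estimate held: the rod went in with no force above sensor noise.

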